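# Find the high spot of a pump camshaft under the dial indicator

## Task

The pump's camshaft lies in the V-blocks. First push the dial indicator's carriage down its post until the plunger rests on the eccentric and is pressed in to about half its travel; only then turn the shaft gently by the spokes of its star handle until the eccentric's high spot is under the plunger, the highest reading it can give. Leave it so, with the shaft lying in both V-blocks, never letting the plunger bottom out, never forcing the shaft or lifting it out, and leaving the other things on the bench alone.

Things in the scene. Friction and masses are not known exactly. Their poses are not given: they have to be found in the camera images.
- rig: Checking rig, fixed: dark steel base 180 x 165 x 15 mm, two steel V-blocks, a round post. Origin on the bench under the middle of the eccentric, z up, y parallel to the shaft, x from the post towards the shaft. V-blocks at y = +-60 mm: 25 mm thick, 72 mm wide in x, tops at z = 77 mm. The post, with the carriage block (42 x 42 mm) on it, stands at x = -85 mm, y = 0.
- axis_mid (a point): Point of the rig at x = 0, y = 0, z = 75 mm: where the axis of a shaft lying fully down in both V-blocks passes, midway between them. Axes as the rig's.
- shaft: Loose steel camshaft, 22 mm diameter, 215 mm long, about 0.85 kg, in the V-blocks. Origin on its axis midway between them, y along the shaft; at the start its axes are parallel to the rig's. A positive (right-handed) turn about +y takes its top towards +x. It turns against friction, about 0.5 to 2 N at a spoke's end, and stays where left; collars leave about 3 mm of play along y.
- star (a point): Centre of the star handle on the shaft's +y end, on its axis 105 mm from the shaft's origin. Hub 32 mm diameter, 20 mm long; four round spokes of 10 mm diameter reach 60 mm from the axis along the shaft's own +x, -x, +z and -z. Turn the shaft by pushing on the spokes; over about 4 N sideways or upwards can lift this end out of its V. Axes as the shaft's.
- cam_mid (a point): On the shaft's axis under the plunger, in the middle of the eccentric: a plain steel disc 40 mm diameter, 30 mm wide, centre 5 mm off the axis, fast on the shaft. The angle at which it is clamped is unknown and not given by this frame; at the start its high spot is at least 1.0 rad from the top, either way. Turning the shaft, its top moves as a cosine between 90 and 100 mm above the bench.
- carriage (a joint): How far the indicator carriage has been pushed down its post, m, 0 to 0.070; starts between 0 and 0.015. Held by friction (5 to 9 N to push it down, about 11 N to lift) and stays where left. It carries the dial (62 mm wide, over the eccentric, its top 110 mm above the plunger's foot when the plunger is out).
- knob_top (a point): Centre of the flat top of the black round knob (28 mm diameter, 30 mm high) on top of the carriage, to be pushed down or gripped from above. 240 mm above the bench at carriage 0; goes down with it.
- plunger (a joint): How far the indicator's sprung plunger is pressed in, m: 0 hanging free, 0.0125 half travel, 0.025 bottomed out. Spring 1.4 N at 0, 3.4 N at 0.025. The black needle on the white dial face, which is tilted up towards the rig's +x, turns 0.2 rad clockwise per mm pressed in; with the plunger free it points to the top of the face.
- plunger_tip (a point): Middle of the underside of the plunger's flat foot (20 mm in x, 12 mm in y), over the rig's x = 0, y = 0. Its height above the bench is 140 mm minus carriage plus plunger; riding on the eccentric it is the height of the eccentric's top: 100 mm with the high spot under it.
- spare_collar: Bystander: loose steel ring, 28 mm diameter, 12 mm high, on the rig's base beside the post. Leave alone. Origin at its underside.
- hex_driver: Bystander: screwdriver lying on the bench beyond the rig. Leave alone. Origin at its underside.
- spanner: Bystander: spanner lying on the bench beside the rig's -y end. Leave alone. Origin at its underside.
- column: Bystander: solid steel rod 22 x 150 mm lying to the left. Leave alone. Origin at its underside.
- solvent: Bystander: amber bottle, 100 mm diameter, 230 mm high, to the right. Leave alone. Origin at its underside.
- jar: Bystander: clear jar, 70 mm diameter, 90 mm high, far left. Leave alone. Origin at its underside.
- beaker: Bystander: glass beaker, 80 mm diameter, 100 mm high, far right. Leave alone. Origin at its underside.

How it is judged:
By the outcome, as a careful person would: the job done as asked, in the order asked, and still so for the second after the job is handed in, with the robot touching nothing.
It also fails if it takes over 64 s, if anything falls off the work surface, if the arm or the gripper's body presses on something with over 40 N, if the wrist force passes 120 N, or if a joint passes its speed limit or range.

## Robot

A 7-joint arm with a two-finger parallel gripper is mounted at the origin on the work surface. World frame = base frame: x ahead of the robot, y to its left, z up, the work surface at z = 0. Lengths are in m, angles in rad, forces in N, time in s.
With the tool pointing down it reaches from about 0.425 to 0.925 m from the base axis. Payload 6.8 kg.
Tool frame: the origin (TCP) lies midway between the tips of the shut fingers; the grasp point (between the pads) lies 19 mm behind it; z points along the fingers, x is the direction in which the jaws open and shut, and the axes are right-handed (so a half turn about z gives the same grasp; the last joint's range is limited). The gripper opens to 85 mm and grips with 20 to 120 N. Pads are 22 mm wide; open, the fingers measure 114 mm over their backs; the gripper's body (76 mm by 85 mm) begins 54 mm behind the grasp point. The pads swing forward as they close: fully open they stand 13 mm farther back than shut.
Start: joints at [1.204, 0.477, 0.022, 1.555, -0.011, 1.109, -0.083], TCP at [0.173, -0.653, 0.231] pointing down, gripper open.
Joint ranges: [-2.96, 2.96], [-0.34, 2.1], [-1.41, 1.46], [0.24, 2.44], [-1.37, 4.51], [0.17, 1.92], [-2.96, 2.96]. Speed limits (rad/s): [2.39, 2.39, 3.14, 3.14, 3.14, 3.14, 3.14].

## Interface

Orientations are given as a rotation vector (axis times angle).
In Python, from bench import r gives the robot as it stands. The module is installed in compiled form; this text tells all that it offers.
- The arm moves only by the shell command python3 -m pendant 'ROWS' [OPENING] [FORCE]. ROWS is text: rows parted by semicolons, each of 4 numbers parted by spaces: the shift along the tool's x, y, z in cm, then the turn about the tool's z in degrees. A call has 1 to 8 rows; each row shifts and turns the pose as measured when the row begins, along the tool's axes as they then stand; what a row does not reach is not made up. A row lasts 1/12 s, in which the tool goes at most 41.7 mm and 7.16 degrees, less where a joint would pass 70% of its speed; a pose out of reach is approached as far as the arm can. A call with a gripper value outside its range is refused whole. OPENING is the closure in counts, from 0 (fully open) to 255 (shut), set as the call begins (- or left out, the last holds). The fingers move at their own pace and stop on an object; FORCE is the grip in N (left out, the last holds). Time passes only in rows, so rows that do not move let the fingers close. It gives the time, the measured TCP pose, the force and the opening at its end, in the units of the state.
- r.get_obs(): the state, without advancing time (a new reading comes with each control period).
- r.grab_frame(name): name is "scene" or "top" or "wrist"; returns a dict with "color" (420x560x3 uint8, red, green, blue), "fx", "fy", "cx", "cy" (pixels), "R" (3x3) and "t" (3): a world point X has camera coordinates R X + t; the wrist camera has in their place "hand_eye" (4x4, takes a point from camera to tool coordinates, whose origin is the TCP and whose axes are the tool frame's). Camera axes: x right, y down, z forward; pixel columns grow to the right and rows downward; lengths in m; the calibration is good to about 2 mm. A picture is of the moment at which its call begins: read the wrist's pose just before it. There is no depth.
- r.hand_in(): hands the job in, once; it reports no verdict.
The state is a dict: "clock": time; "joints": joint angles; "qvel": joint speeds; "tau": joint torques, N m; "tcp_pos": TCP position; "orientation": TCP orientation; "contact_force": force on the tool from outside, world axes, zero at the start; "moment": the same for the moment, N m; "grip_width": finger opening in m.
Only numpy, scipy, OpenCV 4.12 (cv2) and the standard library are available. Lean on these libraries where they do the work, as an engineer would, in place of code of your own. Each camera call takes 0.05 s, during which the arm holds its last target.

## Working session

There is one attempt and no reset: what is moved stays moved. The work goes in short steps, Python scripts to look and compute and a shell command to move; the robot and the scene stay as the last step left them, time stands still between calls to the robot, and variables do not carry over. Pictures are saved under pics/ and viewed, and the job is handed in when it is done.

```bash
mkdir -p pics; ls
python3 - <<'E'
from bench import r
import cv2,numpy as np
o=r.get_obs()
for k,v in o.items(): print(k,np.round(v,4))
for n in ["scene","top","wrist"]:
    f=r.grab_frame(n); cv2.imwrite(f"pics/{n}0.png",f["color"][:,:,::-1])
    print(n,{k:np.round(v,4).tolist() for k,v in f.items() if k!="color"})
E
```

```text
pics
clock 0.0
joints [ 1.2039  0.4778  0.0224  1.5564 -0.0115  1.1093 -0.0831]
qvel [-0.0003  0.0002 -0.      0.0001 -0.0003 -0.0007  0.    ]
tau [ 5.00000e-04 -5.96445e+01  1.60810e+00 -2.81204e+01  1.25000e-02
  9.40000e-03  0.00000e+00]
tcp_pos [ 0.1726 -0.652   0.2303]
orientation [-2.4888e+00  1.9156e+00  2.4000e-03]
contact_force [ 0.7292 -0.5958 -0.4769]
moment [0.0448 0.0332 0.0016]
grip_width 0.0856
scene {'fx': 389.9423, 'fy': 389.9423, 'cx': 278.7791, 'cy': 208.537, 'R': [[-0.7303, 0.6831, -0.0072], [0.4668, 0.4913, -0.7353], [-0.4987, -0.5404, -0.6777]], 't': [0.4643, -0.1576, 1.2322]}
top {'fx': 481.9659, 'fy': 481.9659, 'cx': 282.3934, 'cy': 213.7601, 'R': [[0.0114, -0.9998, 0.0133], [-0.9955, -0.0126, -0.0943], [0.0944, -0.0122, -0.9955]], 't': [-0.0544, 0.6306, 1.3757]}
wrist {'fx': 317.2022, 'fy': 317.2022, 'cx': 281.6612, 'cy': 212.0187, 'hand_eye': [[1.0, 0.001, 0.0005, -0.0007], [-0.0011, 0.9549, 0.297, -0.0755], [-0.0002, -0.297, 0.9549, -0.1432], [0.0, 0.0, 0.0, 1.0]]}
```

View pics/scene0.png

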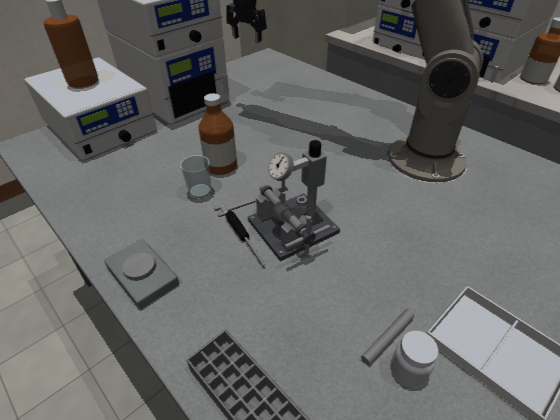

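View pics/top0.png

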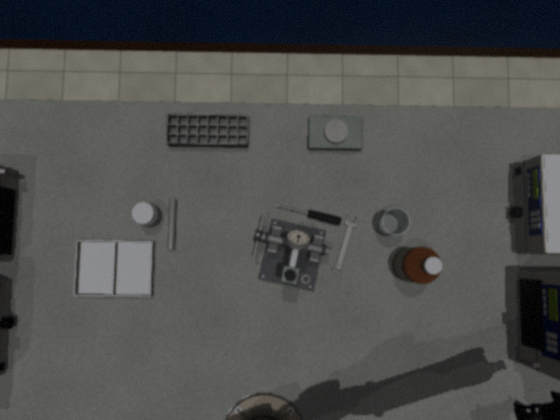

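View pics/wrist0.png

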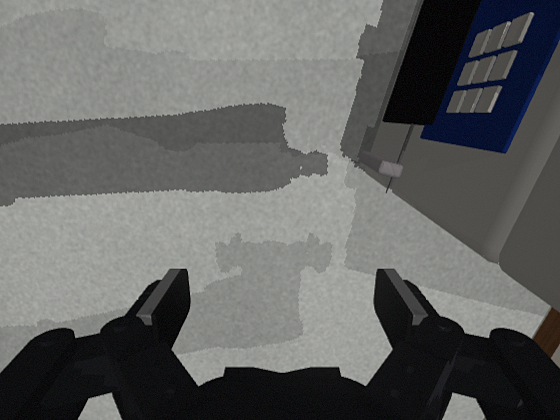

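The rig is at about (292,255) in the top view and (295,215) in the scene view. The post is on the robot's side and the star is to the left. Next I'll zoom in on both.

Run:
```python
import cv2
a=cv2.imread("pics/top0.png")[195:305,235:375]; cv2.imwrite("pics/topz.png",cv2.resize(a,None,fx=5.5,fy=5.4,interpolation=cv2.INTER_CUBIC))
a=cv2.imread("pics/scene0.png")[130:275,215:355]; cv2.imwrite("pics/scenez.png",cv2.resize(a,None,fx=4,fy=4,interpolation=cv2.INTER_CUBIC))
```

```text
(no output)
```

View pics/topz.png

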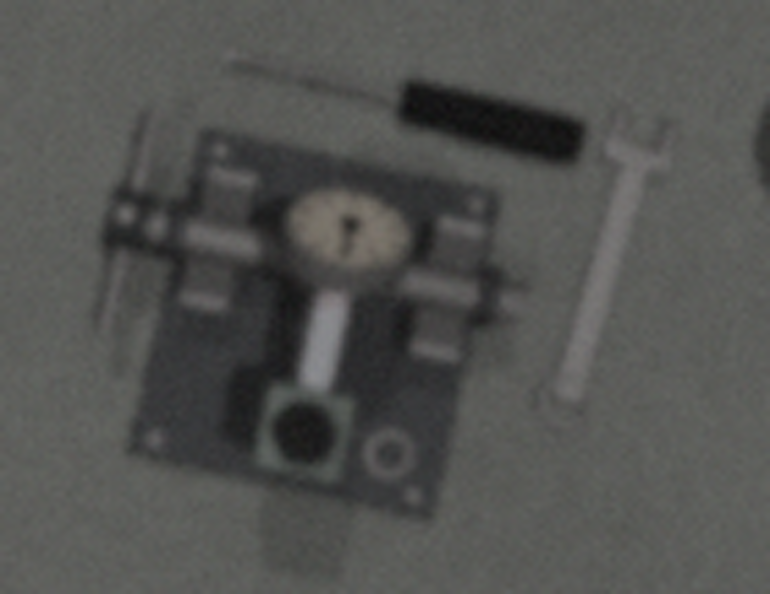

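View pics/scenez.png

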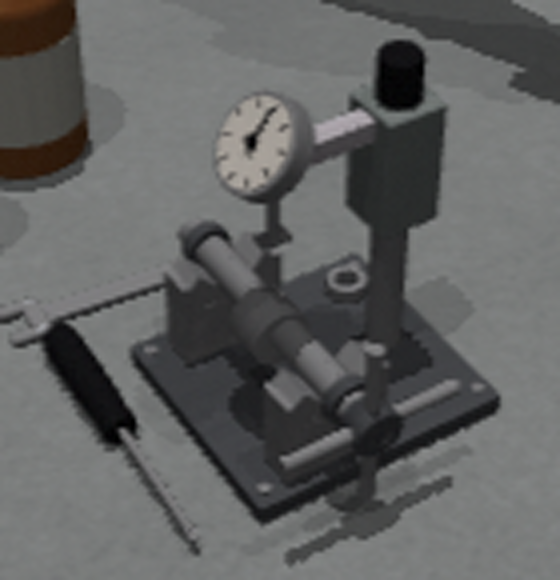

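```bash
cat > h.py <<'E'
import numpy as np, cv2
from scipy.spatial.transform import Rotation as Ro
def cam(f,o=None):
    K=(f["fx"],f["fy"],f["cx"],f["cy"])
    if "hand_eye" in f:
        Rt=Ro.from_rotvec(o["orientation"]).as_matrix(); H=np.array(f["hand_eye"])
        Rc=Rt@H[:3,:3]; c=Rt@H[:3,3]+np.array(o["tcp_pos"])
    else:
        Rc=np.array(f["R"]).T; c=-Rc@np.array(f["t"])
    return K,Rc,c
def ray(C,u,v):
    K,Rc,c=C; d=Rc@np.array([(u-K[2])/K[0],(v-K[3])/K[1],1]); return c,d/np.linalg.norm(d)
def plane(C,u,v,z):
    c,d=ray(C,u,v); return c+d*(z-c[2])/d[2]
def proj(C,X):
    K,Rc,c=C; p=Rc.T@(np.array(X)-c); return np.array([K[0]*p[0]/p[2]+K[2],K[1]*p[1]/p[2]+K[3]])
def tri(rs):
    A=0;b=0
    for c,d in rs:
        P=np.eye(3)-np.outer(d,d);A=A+P;b=b+P@c
    return np.linalg.solve(A,b)
E
python3 - <<'E'
from bench import r
from h import *
T=cam(r.grab_frame("top")); S=cam(r.grab_frame("scene"))
tp=lambda x,y:(235+x/5.5-.4,195+y/5.4-.4); sp=lambda x,y:(215+x/4-.4,130+y/4-.4)
cs=[plane(T,*tp(*p),.015) for p in [(205,130),(497,187),(432,520),(130,452)]]
for c in cs: print(c.round(4))
for i in range(4): print(np.linalg.norm(cs[i]-cs[(i+1)%4]).round(4), np.degrees(np.arctan2(*(cs[(i+1)%4]-cs[i])[[1,0]])).round(1))
print('S',[plane(S,*sp(*p),.015).round(4) for p in [(262,510),(497,400),(135,350)]])
k=tri([ray(T,*tp(303,433)),ray(S,*sp(402,52))]);print('knob',k.round(4))
for z in(.225,.235):print(plane(T,*tp(303,433),z).round(4),plane(S,*sp(402,52),z).round(4))
E
```

```text
[ 0.6178 -0.0162  0.015 ]
[ 0.5886 -0.1728  0.015 ]
[ 0.4086 -0.1389  0.015 ]
[0.4432 0.0212 0.015 ]
0.1593 -100.6
0.1831 169.3
0.1638 77.8
0.1785 -12.1
S [array([ 0.6197, -0.0124,  0.015 ]), array([0.4501, 0.0238, 0.015 ]), array([ 0.5868, -0.1687,  0.015 ])]
knob [ 0.4614 -0.0641  0.2372]
[ 0.4609 -0.0643  0.225 ] [ 0.4474 -0.0766  0.225 ]
[ 0.4612 -0.064   0.235 ] [ 0.459  -0.0665  0.235 ]
```

The rig's yaw is about -11.5°, its origin is near (0.545, -0.081), and the carriage reads about 3 mm down. I'll raise the arm first, then move to the far side of the rig so the wrist camera faces the dial.

```bash
python3 -m pendant '0 0 -4 0;0 0 -4 0;0 0 -3 0;-2.3 -3 0 0;-2.3 -3 0 0;-2.3 -3 0 0;-2.3 -3 0 0;-2.3 -3 0 0'; python3 -m pendant '-2.3 -3 0 0;-2.3 -3 0 0;-2.3 -3 0 0;-2.3 -3 0 0;-2.3 -3 0 0;-2.3 -3 0 0;-2.3 -3 0 0;-2.3 -3 0 0'
```

```text
clock: 0.92
tcp_pos: [0.283, -0.5046, 0.3434]
orientation: [2.47, -1.938, -0.008]
contact_force: [0.9, -0.5, -0.3]
grip_width: 0.0856
clock: 1.58
tcp_pos: [0.4783, -0.2557, 0.3439]
orientation: [2.466, -1.94, -0.003]
contact_force: [0.6, -0.6, -0.3]
grip_width: 0.0856
```

```bash
python3 -m pendant '-2.3 -3 0 0;-2.3 -3 0 0;-2.3 -3 0 0;-2.3 -3 0 0;-2.3 -3 0 0;-1.5 -2 0 0;0 0 0 6.5;0 0 0 6.5'; python3 -m pendant '0 0 0 6.5;0 0 0 6.5;0 0 0 3;0 0 0 0'
cat > look.py <<'E'
import sys
from bench import r
from h import *
o=r.get_obs(); n=sys.argv[1]; cams=sys.argv[2].split(',')
R=Ro.from_rotvec(o["orientation"]).as_matrix()
print(o["clock"],np.round(o["tcp_pos"],4),'tx',R[:,0].round(3),'tz',R[:,2].round(3),'F',np.round(o["contact_force"],2),'j',np.round(o["joints"],2))
import pickle
for c in cams:
    o=r.get_obs(); f=r.grab_frame(c); cv2.imwrite(f"pics/{c}_{n}.png",f["color"][:,:,::-1])
    pickle.dump(cam(f,o),open(f"pics/{c}_{n}.pkl","wb"))
E
python3 look.py 1 wrist
```

```text
clock: 2.25
tcp_pos: [0.6215, -0.0683, 0.3424]
orientation: [-2.243, 2.199, 0.006]
contact_force: [0.5, -0.9, -0.5]
grip_width: 0.0854
clock: 2.58
tcp_pos: [0.6219, -0.0651, 0.3411]
orientation: [1.896, -2.504, -0.009]
contact_force: [0.5, 0.3, 0.0]
grip_width: 0.0858
2.5833 [ 0.6219 -0.0651  0.3411] tx [-0.271 -0.963 -0.003] tz [-0.004  0.004 -1.   ] F [0.49 0.25 0.03] j [ 0.22  0.34 -0.28  1.52  0.09  1.3  -1.92]
```

View pics/wrist_1.png

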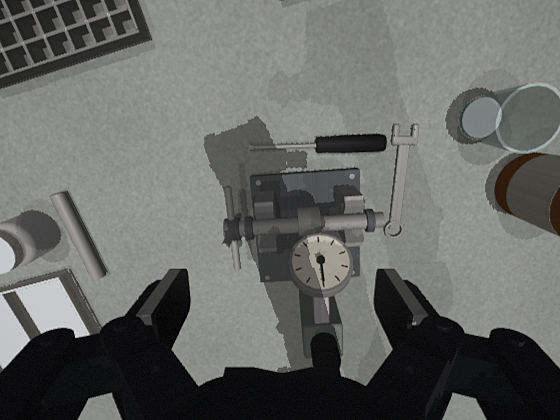

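The wrist view shows the whole rig. The dial is at (321,261), with its needle pointing to the top of the face (image down, so the plunger is free). The star is at (234,228) and the eccentric at (310,218). I'll zoom in.

```bash
cat > zoom.py <<'E'
import sys,cv2
n,x0,y0,x1,y1,k=sys.argv[1],*map(int,sys.argv[2:7])
a=cv2.imread(f"pics/{n}.png")[y0:y1,x0:x1]
a=cv2.convertScaleAbs(cv2.resize(a,None,fx=k,fy=k,interpolation=cv2.INTER_CUBIC),alpha=1.6 if len(sys.argv)<8 else float(sys.argv[7]))
cv2.imwrite(f"pics/{n}_z{x0}.png",a)
E
python3 zoom.py wrist_1 215 160 405 305 4
```

```text
(no output)
```

View pics/wrist_1_z215.png

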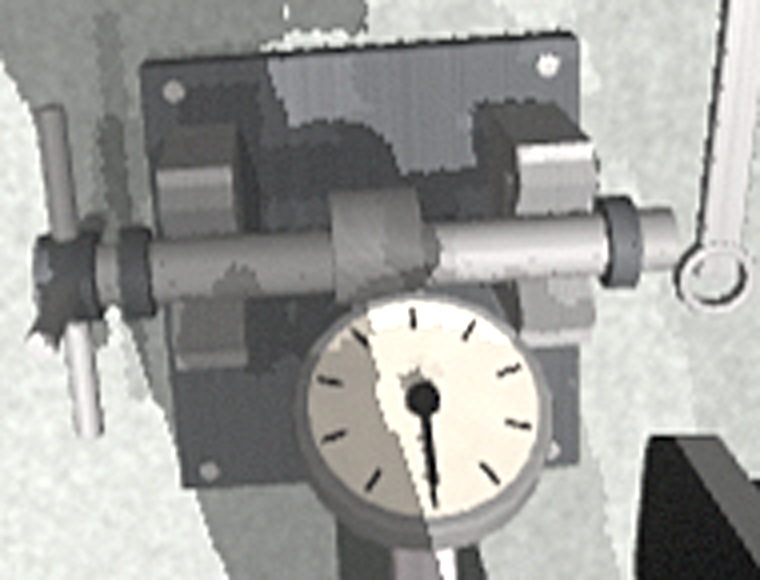

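```bash
cat > m1.py <<'E'
import pickle
from h import *
W=pickle.load(open("pics/wrist_1.pkl","rb"))
zp=lambda x,y:(215+x/4-.4,160+y/4-.4)
cs=[plane(W,*zp(*p),.015) for p in [(143,62),(578,36),(580,464),(185,486)]]
for c in cs: print(c.round(4))
for i in range(4): print(np.linalg.norm(cs[i]-cs[(i+1)%4]).round(4), np.degrees(np.arctan2(*(cs[(i+1)%4]-cs[i])[[1,0]])).round(1))
a=plane(W,*zp(680,238),.075);b=plane(W,*zp(55,274),.075)
print('shaft ends',a,b,np.linalg.norm(a-b),np.degrees(np.arctan2(*(b-a)[[1,0]])))
for y in(-11.5,):
  th=np.radians(y);ex=np.array([np.cos(th),np.sin(th),0]);ey=np.array([-ex[1],ex[0],0])
  cen=np.mean(cs,0);print('origin from base',cen+ex*.03)
E
python3 m1.py
```

```text
[ 0.6207 -0.0149  0.015 ]
[ 0.5865 -0.1733  0.015 ]
[ 0.4114 -0.1387  0.015 ]
[0.4455 0.0217 0.015 ]
0.1621 -102.2
0.1785 168.8
0.1639 78.0
0.179 -11.8
shaft ends [ 0.52312871 -0.18172744  0.075     ] [0.56800288 0.0272382  0.075     ] 0.2137295657547899 77.88012600447787
origin from base [ 0.54540031 -0.08228585  0.015     ]
```

```bash
python3 -m pendant '0 0 0 -3.9;0.8 3.9 0 0;0.8 3.9 0 0;0.8 3.9 0 0;0.8 3.9 0 0;0 0 0 0;0 0 0 0' 255 20; python3 look.py 2 wrist,scene
```

```text
clock: 3.22
tcp_pos: [0.4547, -0.0668, 0.3364]
orientation: [2.002, -2.413, -0.017]
contact_force: [0.9, -0.1, -0.3]
grip_width: 0.0006
3.2167 [ 0.4547 -0.0668  0.3364] tx [-0.185 -0.983 -0.002] tz [-0.012  0.005 -1.   ] F [ 0.89 -0.07 -0.35] j [ 0.32  0.05 -0.31  1.88  0.01  1.23 -1.76]
```

```bash
python3 -m pendant '-0.35 -0.6 2 0;0 0 3 0;0 0 2 0;0 0 0 0;0 0 0 0'; python3 look.py 3 wrist,scene; python3 zoom.py scene_3 215 110 355 250 4 1.3
```

```text
clock: 3.73
tcp_pos: [0.4704, -0.0632, 0.2665]
orientation: [-2.01, 2.412, 0.012]
contact_force: [0.6, -0.4, 0.5]
grip_width: 0.0002
3.7333 [ 0.4704 -0.0632  0.2665] tx [-0.18  -0.984 -0.006] tz [-0.004  0.007 -1.   ] F [ 0.58 -0.41  0.47] j [ 0.3   0.13 -0.32  1.95  0.04  1.07 -1.79]
```

View pics/wrist_3.png

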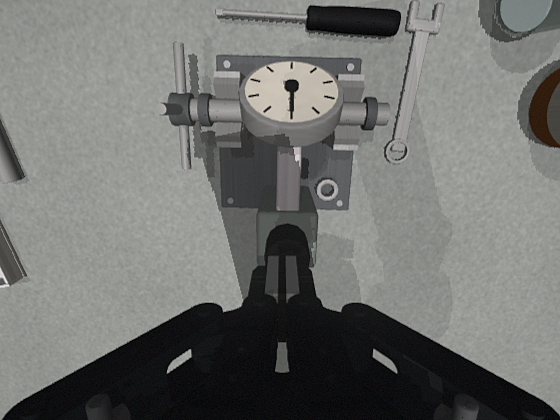

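View pics/scene_3_z215.png

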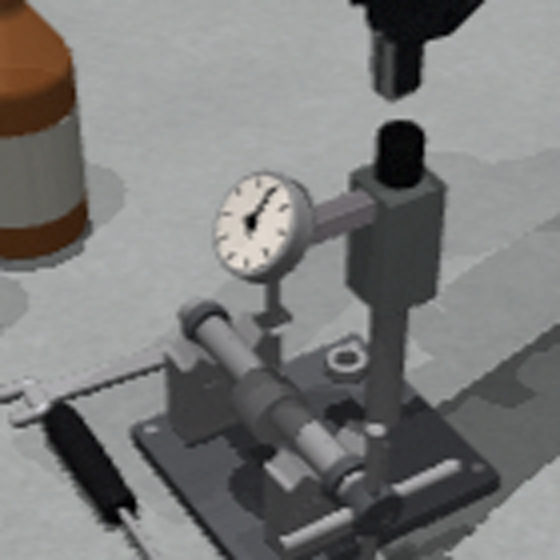

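The closed fingers are about 9 mm too far in +x from the knob centre. In this view the dial is clear at (291,90), with the needle straight to its top (plunger free). I'll correct the position and go down.

```bash
python3 -m pendant '0.3 0.9 0 0;0 0 1.2 0;0 0 0.6 0;0 0 0.3 0;0 0 0.3 0'; python3 -m pendant '0 0 0.3 0'; python3 -m pendant '0 0 0.4 0' ; python3 -m pendant '0 0 0.4 0'
```

```text
clock: 4.25
tcp_pos: [0.4634, -0.065, 0.2483]
orientation: [-2.005, 2.407, -0.001]
contact_force: [-0.3, 0.7, 0.5]
grip_width: 0.0001
clock: 4.33
tcp_pos: [0.4636, -0.065, 0.2456]
orientation: [-2.005, 2.406, -0.002]
contact_force: [0.2, 0.8, 0.7]
grip_width: 0.0001
clock: 4.42
tcp_pos: [0.4639, -0.0651, 0.242]
orientation: [-2.004, 2.406, -0.003]
contact_force: [-0.6, -0.2, 0.2]
grip_width: 0.0
clock: 4.5
tcp_pos: [0.4641, -0.0651, 0.238]
orientation: [-2.004, 2.405, -0.004]
contact_force: [0.2, -0.0, 0.4]
grip_width: -0.0
```

```bash
python3 -m pendant '0 0.2 0.4 0'; python3 -m pendant '0 0 0.4 0' ; python3 -m pendant '0 0 0.4 0'
```

```text
clock: 4.58
tcp_pos: [0.4637, -0.0649, 0.2344]
orientation: [-2.003, 2.404, -0.008]
contact_force: [3.6, -2.0, 5.7]
grip_width: 0.0003
clock: 4.67
tcp_pos: [0.4638, -0.0649, 0.2307]
orientation: [-2.002, 2.403, -0.008]
contact_force: [-3.8, 0.6, 6.7]
grip_width: -0.0002
clock: 4.75
tcp_pos: [0.4638, -0.0649, 0.2269]
orientation: [-2.002, 2.404, -0.008]
contact_force: [-1.7, 0.2, 5.8]
grip_width: 0.0002
```

```bash
python3 -m pendant '0 0 0.5 0;0 0 0.5 0;0 0 0.5 0;0 0 0.5 0;0 0 0.5 0'; python3 look.py 4 wrist
```

```text
clock: 5.17
tcp_pos: [0.4638, -0.0649, 0.2029]
orientation: [-2.002, 2.405, -0.01]
contact_force: [-2.1, -0.8, 7.5]
grip_width: -0.0
5.1667 [ 0.4638 -0.0649  0.2029] tx [-0.181 -0.983 -0.006] tz [ 0.014  0.003 -1.   ] F [-2.13 -0.77  7.48] j [ 0.3   0.18 -0.32  2.06  0.07  0.9  -1.81]
```

View pics/wrist_4.png

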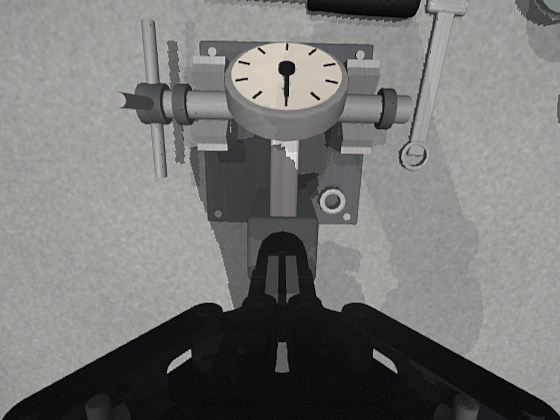

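```bash
cat > needle.py <<'E'
import sys,pickle
from h import *
def needle(img,guess=None,save=None):
    a=img.astype(int); mx=a.max(2)
    # face: warm off-white (r>b)
    m=((a[:,:,0]-a[:,:,2]>8)&(mx>60)).astype(np.uint8)
    m=cv2.morphologyEx(m,cv2.MORPH_CLOSE,np.ones((5,5)))
    n,l,s,ce=cv2.connectedComponentsWithStats(m)
    best=None
    for i in range(1,n):
        w,h,A=s[i,2],s[i,3],s[i,4]
        if A<150 or w>150 or w/h>2.5 or h/w>2.5: continue
        if guess is not None and np.hypot(*(ce[i]-guess))>40: continue
        if best is None or A>s[best,4]: best=i
    if best is None: return None
    c,_=cv2.findContours((l==best).astype(np.uint8),cv2.RETR_EXTERNAL,cv2.CHAIN_APPROX_NONE)
    c=max(c,key=cv2.contourArea); E=cv2.fitEllipse(cv2.convexHull(c))
    (x,y),(d1,d2),ang=E; th=np.radians(ang); Rm=np.array([[np.cos(th),np.sin(th)],[-np.sin(th),np.cos(th)]])
    B=Rm.T@np.diag([2/d1,2/d2])@Rm  # pixel -> unit circle
    # polar sampling
    up=np.linalg.inv(B); N=720; sc=[]
    g=img.astype(np.float32).max(2)
    T=np.linspace(0,2*np.pi,N,endpoint=False)
    rr=np.linspace(.3,.62,14)
    px=np.array([[np.array([x,y])+up@(q*np.array([np.cos(t),np.sin(t)])) for q in rr] for t in T]).astype(np.float32)
    v=cv2.remap(g,px[:,:,0],px[:,:,1],cv2.INTER_LINEAR).mean(1)
    v=-v
    k=int(np.argmax(v)); idx=np.arange(k-25,k+26); w=v[idx%N]; w=np.clip(w-np.sort(w)[15],0,None)
    t=(idx*w).sum()/w.sum()*2*np.pi/N
    return E,t%(2*np.pi)
if __name__=="__main__":
    n=sys.argv[1]; img=cv2.imread(f"pics/{n}.png")[:,:,::-1]
    g=np.array(list(map(float,sys.argv[2:4]))) if len(sys.argv)>2 else None
    E,t=needle(img,g); print(np.round(E[0],1),np.round(E[1],1),round(E[2],1),'angle',round(t,3),'rel down cw',round((t-np.pi/2)%(2*np.pi),3), 'mm',round(((t-np.pi/2)%(2*np.pi))/.2,2))
E
python3 needle.py wrist_4 287 75; python3 needle.py wrist_3 291 90; python3 needle.py scene_3 280 180
```

```text
[286.1  75.8] [ 67.8 111.1] 91.2 angle 1.583 rel down cw 0.012 mm 0.06
[291.   91.5] [61.2 93.5] 91.6 angle 1.571 rel down cw 0.001 mm 0.0
[278.1 165.3] [16.6 24. ] 23.0 angle 5.162 rel down cw 3.591 mm 17.96
```

```bash
python3 -m pendant '0 0 0.4 0;0 0 0.4 0;0 0 0.4 0'; python3 look.py 5 wrist; python3 needle.py wrist_5 287 65;python3 zoom.py wrist_5 200 0 380 150 4 1.3
```

```text
clock: 5.47
tcp_pos: [0.4639, -0.0649, 0.1909]
orientation: [-2.002, 2.405, -0.01]
contact_force: [-1.5, 0.2, 6.2]
grip_width: 0.0004
5.4667 [ 0.4639 -0.0649  0.1909] tx [-0.181 -0.983 -0.005] tz [ 0.014  0.003 -1.   ] F [-1.47  0.25  6.23] j [ 0.29  0.2  -0.32  2.07  0.08  0.87 -1.82]
[286.1  75.9] [ 67.9 111.1] 91.3 angle 1.577 rel down cw 0.006 mm 0.03
```

View pics/wrist_5_z200.png

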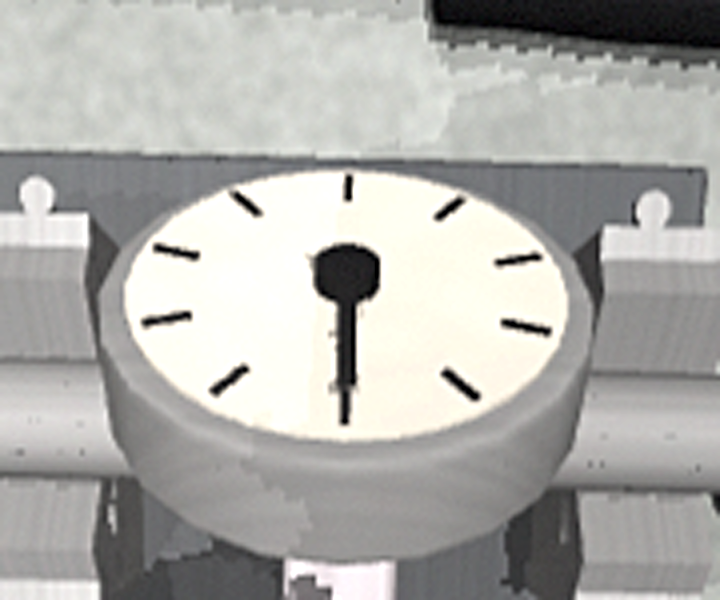

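```bash
python3 -m pendant '0 0 0.3 0;0 0 0 0'; python3 look.py 6 wrist; python3 needle.py wrist_6 287 65
```

```text
clock: 5.68
tcp_pos: [0.4637, -0.0649, 0.1877]
orientation: [-2.002, 2.405, -0.01]
contact_force: [-0.1, 0.6, 0.6]
grip_width: -0.0004
5.6833 [ 0.4637 -0.0649  0.1877] tx [-0.181 -0.983 -0.005] tz [ 0.013  0.003 -1.   ] F [-0.1   0.56  0.57] j [ 0.29  0.2  -0.32  2.07  0.08  0.87 -1.82]
[286.1  75.7] [ 67.7 110.8] 91.3 angle 2.63 rel down cw 1.059 mm 5.3
```

```bash
python3 zoom.py wrist_6 200 0 380 150 4 1.3
```

```text
(no output)
```

View pics/wrist_6_z200.png

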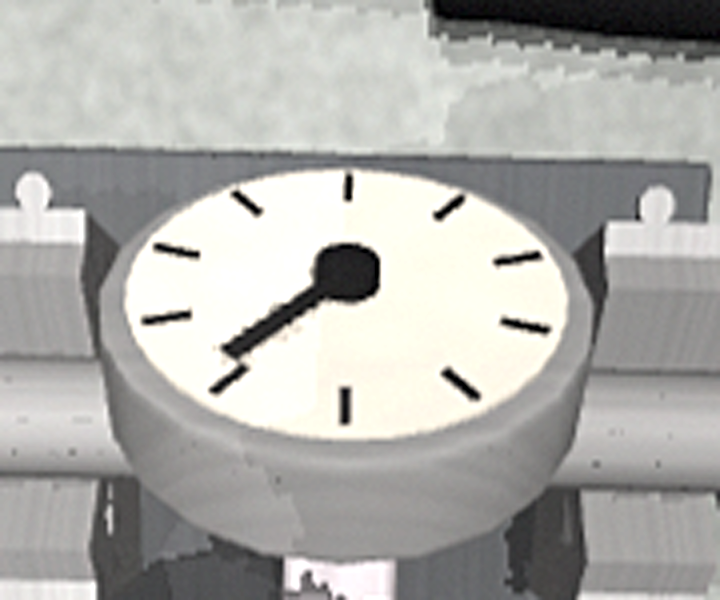

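```bash
cat > needle2.py <<'E'
import sys
from h import *
from needle import needle
def read(img,g):
    E,_=needle(img,g); (x,y),(d1,d2),ang=E
    th=np.radians(ang); Rm=np.array([[np.cos(th),np.sin(th)],[-np.sin(th),np.cos(th)]])
    B=Rm.T@np.diag([2/d1,2/d2])@Rm
    k=8 if d2>60 else 16
    x0,y0=int(x-d2/2-4),max(0,int(y-d2/2-4)); x1,y1=int(x+d2/2+4),int(y+d2/2+4)
    gr=cv2.resize(img[y0:y1,x0:x1].max(2),None,fx=k,fy=k,interpolation=cv2.INTER_CUBIC)
    yy,xx=np.mgrid[0:gr.shape[0],0:gr.shape[1]]
    P=np.stack([(xx+.5)/k-.5+x0-x,(yy+.5)/k-.5+y0-y],-1)@B.T
    ins=np.hypot(P[...,0],P[...,1])<.93
    med=np.median(gr[ins]); m=(ins&(gr<.5*med)).astype(np.uint8)
    n,l,s,c=cv2.connectedComponentsWithStats(m)
    i=max(range(1,n),key=lambda i:s[i,4]); M=(l==i).astype(np.uint8)
    D=cv2.distanceTransform(M,cv2.DIST_L2,5); hy,hx=np.unravel_index(D.argmax(),D.shape)
    q=P[M>0]; 
    # hub centre: opened blob
    kk=int(D.max()*1.3)|1; H=cv2.morphologyEx(M,cv2.MORPH_OPEN,cv2.getStructuringElement(cv2.MORPH_ELLIPSE,(kk,kk)))
    h=P[H>0].mean(0); d=q-h; rad=np.hypot(*d.T); far=rad>.28
    v=d[far].mean(0); a=np.arctan2(v[1],v[0])
    return E,h,rad.max(),a%(2*np.pi),far.sum()/k/k
if __name__=="__main__":
    n=sys.argv[1]; img=cv2.imread(f"pics/{n}.png")[:,:,::-1]
    E,h,rm,a,nf=read(img,np.array(list(map(float,sys.argv[2:4]))))
    z=float(sys.argv[4]) if len(sys.argv)>4 else np.pi/2
    rel=(a-z+.3)%(2*np.pi)-.3
    print(np.round(E[0],1),np.round(E[1],1),'hub',h.round(2),'r',rm.round(2),'ang',a.round(3),'rel',rel.round(3),'mm',(rel/.2).round(2))
E
for i in 4 5 6; do python3 needle2.py wrist_$i 287 65; done; python3 needle2.py scene_3 280 180
```

```text
[286.1  75.8] [ 67.8 111.1] hub [ 0.01 -0.23] r 1.11 ang 1.587 rel 0.016 mm 0.08
[286.1  75.9] [ 67.9 111.1] hub [ 0.01 -0.23] r 1.11 ang 1.585 rel 0.014 mm 0.07
[286.1  75.7] [ 67.7 110.8] hub [ 0.   -0.23] r 0.82 ang 2.3 rel 0.729 mm 3.65
[278.1 165.3] [16.6 24. ] hub [-0.09 -0.03] r 0.43 ang 5.386 rel 3.815 mm 19.08
```

```bash
python3 -m pendant '0 0 0.3 0;0 0 0.3 0;0 0 0 0'; python3 look.py 7 wrist; python3 needle2.py wrist_7 287 65
```

```text
clock: 5.98
tcp_pos: [0.4638, -0.0648, 0.1826]
orientation: [-2.002, 2.405, -0.011]
contact_force: [-0.2, 0.5, 0.4]
grip_width: 0.0001
5.9833 [ 0.4638 -0.0648  0.1826] tx [-0.181 -0.983 -0.005] tz [ 0.013  0.002 -1.   ] F [-0.16  0.51  0.35] j [ 0.29  0.21 -0.32  2.08  0.08  0.85 -1.83]
[286.2  75.7] [ 67.9 110.9] hub [ 0.   -0.24] r 0.86 ang 3.277 rel 1.706 mm 8.53
```

```bash
python3 -m pendant '0 0 0.4 0;0 0 0 0'; python3 look.py 8 wrist; python3 needle2.py wrist_8 287 65;python3 zoom.py wrist_8 200 0 380 150 4 1.3
```

```text
clock: 6.2
tcp_pos: [0.4638, -0.0648, 0.1789]
orientation: [-2.003, 2.405, -0.011]
contact_force: [0.1, -0.0, 0.4]
grip_width: -0.0002
6.2 [ 0.4638 -0.0648  0.1789] tx [-0.181 -0.983 -0.005] tz [ 0.013  0.002 -1.   ] F [ 0.13 -0.01  0.38] j [ 0.29  0.21 -0.32  2.08  0.09  0.85 -1.83]
[286.2  75.7] [ 67.7 110.9] hub [ 0.01 -0.23] r 0.75 ang 4.017 rel 2.447 mm 12.23
```

View pics/wrist_8_z200.png

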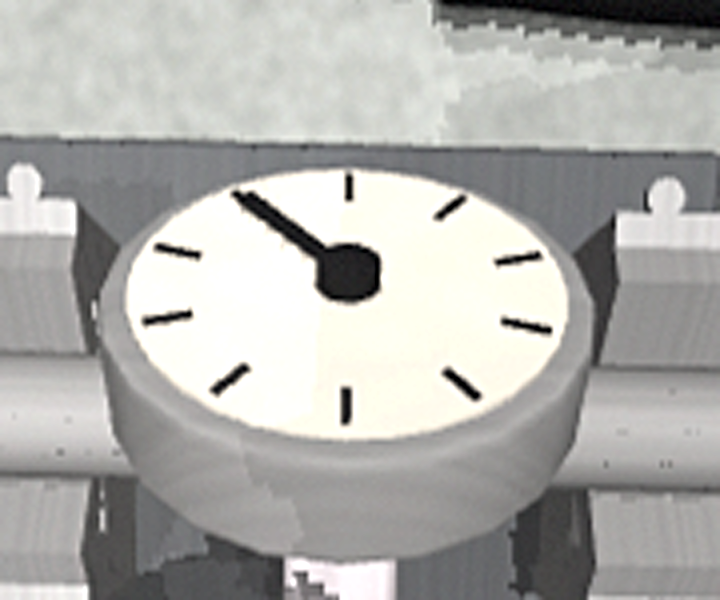

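The needle now reads 12.2 mm, on the fourth tick. That puts the eccentric top near 91.2 mm, so the high spot is about 139° from the top. The disc bulges towards +x, so I'll turn negative. Now I'll retreat and go above the -x spoke.

```bash
python3 -m pendant '0 0 -2 0;0 0 -3 0;0 0 -3 0;-3 -1 0 1.3;-3.5 -1 0 0;-3.5 -1 0 0;0 0 0 0;0 0 0 0'; python3 look.py 9 wrist,scene; python3 needle2.py scene_9 280 190; python3 zoom.py scene_9 215 130 355 270 4 1.3
```

```text
clock: 6.92
tcp_pos: [0.5117, 0.0292, 0.2614]
orientation: [-1.968, 2.436, -0.004]
contact_force: [-0.4, 0.4, 0.0]
grip_width: 0.0001
6.9167 [0.5117 0.0292 0.2614] tx [-0.21  -0.978 -0.006] tz [ 0.009  0.004 -1.   ] F [-0.36  0.43  0.04] j [ 0.16  0.2  -0.39  1.89  0.08  1.06 -2.04]
[278.1 185.8] [16.2 22.6] hub [-0.08 -0.03] r 0.4 ang 1.676 rel 0.105 mm 0.52
```

View pics/wrist_9.png

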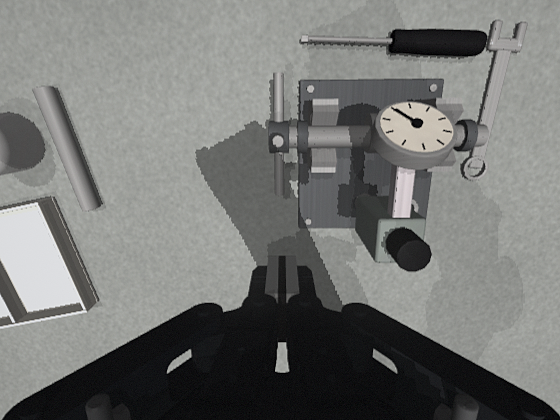

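View pics/scene_9_z215.png

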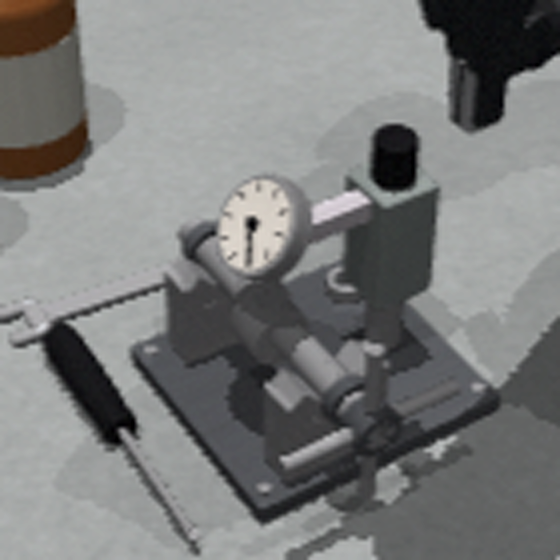

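Run:
```python
import pickle
from h import *
W=pickle.load(open("pics/wrist_9.pkl","rb"))
a=plane(W,279,195,.08);b=plane(W,279,73,.08);h=plane(W,278,137,.135)
print(a,b,np.linalg.norm(a-b),(a+b)/2,'+z end',h)
o=np.array([.5445,-.082]);th=np.radians(-11.8);ex=np.array([np.cos(th),np.sin(th)]);ey=np.array([-ex[1],ex[0]])
for p in(a,b,h,[.5117,.0292]): print(((p[:2]-o)@ex).round(4),((p[:2]-o)@ey).round(4))
```

```text
[0.50733085 0.03445759 0.08      ] [0.62326768 0.00938178 0.08      ] 0.11861763618476508 [0.56529927 0.02191969 0.08      ] +z end [0.56887324 0.02123165 0.135     ]
-0.0602 0.1064
0.0584 0.1056
0.0027 0.106
-0.0548 0.1021
```

```bash
python3 -m pendant '-0.4 0 3.5 0;0 0 3.5 0;0 0 3.5 0;0 0 2.5 0;0 0 1.5 0;0 0 0 0'
cat > rig.py <<'E'
from bench import r
from h import *
o=r.get_obs();p=np.array(o["tcp_pos"]);th=np.radians(-11.8);ex=np.array([np.cos(th),np.sin(th)]);ey=np.array([-ex[1],ex[0]])
d=p[:2]-np.array([.5445,-.082]);print('rig mm',(d@ex*1e3).round(1),(d@ey*1e3).round(1),(p[2]*1e3).round(1))
E
python3 rig.py
```

```text
clock: 7.52
tcp_pos: [0.513, 0.025, 0.1124]
orientation: [-1.954, 2.446, -0.012]
contact_force: [-0.6, 0.2, 0.2]
grip_width: 0.0001
rig mm -52.7 98.3 112.4
```

```bash
python3 -m pendant '-0.7 0.1 0 0;0 0 1.2 0;0 0 0.8 0;0 0 0 0'; python3 rig.py
```

```text
clock: 7.85
tcp_pos: [0.5145, 0.0299, 0.0929]
orientation: [-1.949, 2.45, -0.016]
contact_force: [0.4, 0.6, -0.3]
grip_width: 0.0002
rig mm -52.3 103.4 92.9
```

```bash
python3 -m pendant '-0.25 0 0.4 0;0 0 0.4 0;0 0 0.4 0'; python3 -m pendant '0 0 0.3 0'; python3 -m pendant '0 0 0.3 0';python3 -m pendant '0 0 0.3 0'; python3 rig.py; python3 look.py 10 scene,wrist; python3 zoom.py scene_10 215 130 355 270 4 1.3
```

```text
clock: 8.1
tcp_pos: [0.517, 0.0327, 0.0819]
orientation: [-1.946, 2.447, -0.02]
contact_force: [0.0, -1.1, 0.9]
grip_width: -0.0004
clock: 8.18
tcp_pos: [0.5172, 0.0329, 0.0788]
orientation: [-1.946, 2.447, -0.02]
contact_force: [-1.3, -0.0, 2.2]
grip_width: 0.0001
clock: 8.27
tcp_pos: [0.5171, 0.0329, 0.0756]
orientation: [-1.947, 2.447, -0.02]
contact_force: [-1.5, -0.4, 2.9]
grip_width: -0.0002
clock: 8.35
tcp_pos: [0.5171, 0.0329, 0.0725]
orientation: [-1.947, 2.447, -0.02]
contact_force: [-1.5, -0.2, 2.6]
grip_width: 0.0001
rig mm -50.4 106.9 72.5
8.35 [0.5171 0.0329 0.0725] tx [-0.225 -0.974 -0.004] tz [ 0.019 -0.001 -1.   ] F [-1.51 -0.23  2.64] j [ 0.08  0.45 -0.33  2.05  0.24  0.65 -2.2 ]
```

View pics/scene_10_z215.png

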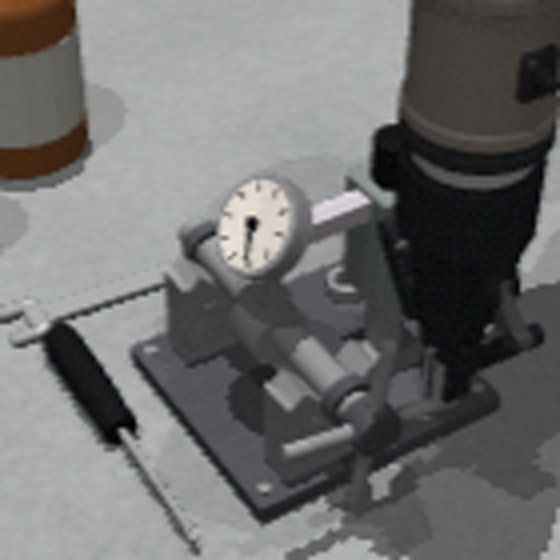

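View pics/wrist_10.png

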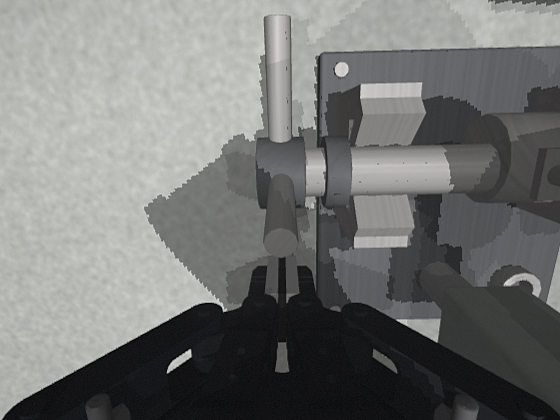

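```bash
python3 -m pendant '0 0.1 0.3 0'; python3 -m pendant '0 0.1 0.3 0'; python3 -m pendant '0 0 0.25 0'; python3 rig.py
```

```text
clock: 8.53
tcp_pos: [0.517, 0.0331, 0.0697]
orientation: [-1.946, 2.446, -0.021]
contact_force: [0.8, -0.5, 3.4]
grip_width: -0.0
clock: 8.62
tcp_pos: [0.5169, 0.0333, 0.0668]
orientation: [-1.944, 2.445, -0.022]
contact_force: [1.2, -0.3, 2.2]
grip_width: 0.0005
clock: 8.7
tcp_pos: [0.5174, 0.0332, 0.0644]
orientation: [-1.944, 2.445, -0.023]
contact_force: [0.0, -0.5, 2.9]
grip_width: 0.0
rig mm -50.1 107.3 64.4
```

```bash
python3 -m pendant '0 0 -2 0;0 0 -3 0;0 0 -3.5 0;0 0 -1.5 0;0 0 0 0'; python3 rig.py; python3 look.py 11 scene,wrist; python3 zoom.py scene_11 215 130 355 270 4 1.3
```

```text
clock: 9.12
tcp_pos: [0.512, 0.0332, 0.164]
orientation: [-1.949, 2.45, -0.015]
contact_force: [0.7, 0.0, -0.2]
grip_width: -0.0003
rig mm -55.4 106.2 164.0
9.1167 [0.512  0.0332 0.164 ] tx [-0.225 -0.974 -0.003] tz [ 0.015 -0.    -1.   ] F [ 0.68  0.04 -0.24] j [ 0.13  0.31 -0.37  2.    0.16  0.85 -2.13]
```

View pics/scene_11_z215.png

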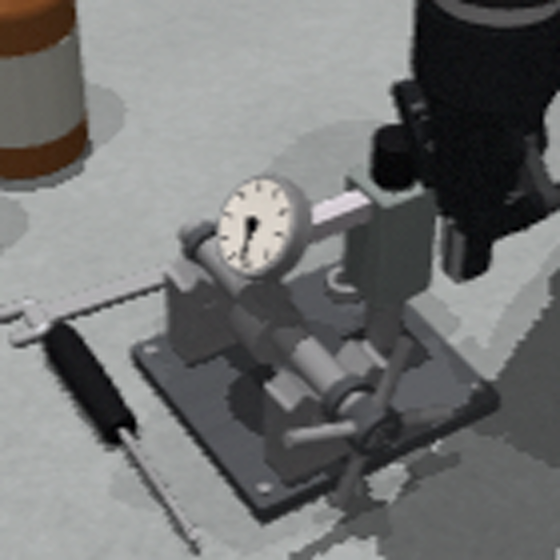

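View pics/wrist_11.png

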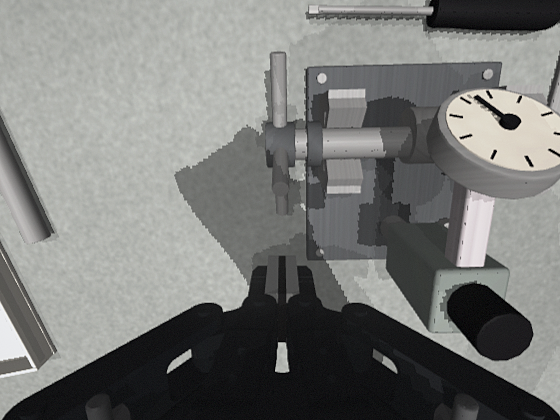

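```bash
python3 -m pendant '0 -3.2 0 0;0 -3.1 0 0;0 0 0 0;0 0 0 0'; python3 rig.py
```

```text
clock: 9.55
tcp_pos: [0.569, 0.0179, 0.1549]
orientation: [1.957, -2.456, 0.003]
contact_force: [0.0, 0.6, -0.9]
grip_width: -0.0001
rig mm 3.6 102.8 154.9
```

```bash
python3 -m pendant '-0.3 -0.6 0 0;0 0 0 0;0 0 1.5 0;0 0 1.2 0;0 0 0 0'; python3 rig.py
```

```text
clock: 9.97
tcp_pos: [0.5718, 0.0204, 0.1224]
orientation: [1.956, -2.449, -0.004]
contact_force: [-0.2, -0.3, 0.2]
grip_width: -0.0002
rig mm 5.8 105.8 122.4
```

```bash
python3 -m pendant '0 0.6 0.1 0;0 0.4 0.1 0'; python3 -m pendant '0 0.4 0.15 0';python3 -m pendant '0 0.4 0.2 0';python3 rig.py
```

```text
clock: 10.13
tcp_pos: [0.5613, 0.0229, 0.1198]
orientation: [1.956, -2.448, -0.004]
contact_force: [1.7, -0.8, -0.9]
grip_width: -0.0
clock: 10.22
tcp_pos: [0.5576, 0.0237, 0.1189]
orientation: [1.956, -2.45, -0.002]
contact_force: [1.2, -1.1, 0.5]
grip_width: -0.0001
clock: 10.3
tcp_pos: [0.5539, 0.0247, 0.1175]
orientation: [1.957, -2.451, -0.001]
contact_force: [2.0, -1.2, -0.0]
grip_width: -0.0
rig mm -12.6 106.3 117.5
```

```bash
python3 -m pendant '0 0.35 0.25 0;0 0.35 0.3 0'; python3 -m pendant '0 0.35 0.3 0;0 0.3 0.35 0';python3 rig.py;  python3 look.py 12 scene,wrist; python3 zoom.py scene_12 215 130 355 270 4 1.3
```

```text
clock: 10.47
tcp_pos: [0.5475, 0.0262, 0.1131]
orientation: [1.959, -2.453, 0.003]
contact_force: [1.1, -1.7, 2.6]
grip_width: 0.0002
clock: 10.63
tcp_pos: [0.541, 0.0277, 0.1071]
orientation: [1.959, -2.454, 0.005]
contact_force: [0.7, -1.0, 3.5]
grip_width: -0.0002
rig mm -25.9 106.7 107.1
10.6333 [0.541  0.0277 0.1071] tx [-0.221 -0.975  0.003] tz [ 0.001 -0.003 -1.   ] F [ 0.68 -1.03  3.53] j [ 0.11  0.44 -0.34  1.97  0.21  0.77 -2.15]
```

View pics/scene_12_z215.png

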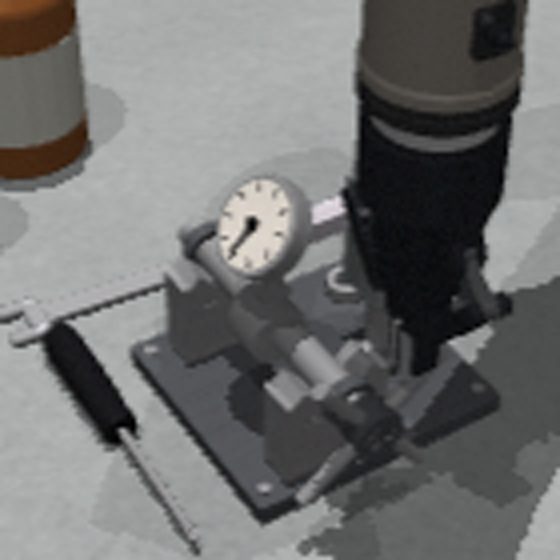

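View pics/wrist_12.png

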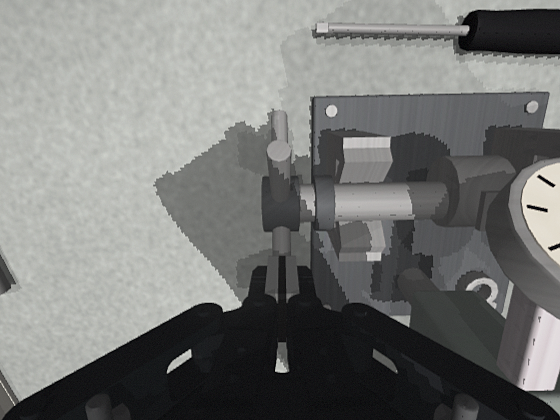

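```bash
python3 -m pendant '0 0.3 0.35 0;0 0.3 0.4 0'; python3 -m pendant '0 0.3 0.4 0;0 0.3 0.4 0';python3 -m pendant '0 0.25 0.4 0;0 0.25 0.4 0';python3 rig.py;  python3 look.py 13 scene; python3 needle2.py scene_13 278 187 -0.897; python3 zoom.py scene_13 215 130 355 270 4 1.3
```

```text
clock: 10.9
tcp_pos: [0.535, 0.0292, 0.0992]
orientation: [1.959, -2.454, 0.005]
contact_force: [1.5, -1.1, 2.3]
grip_width: 0.0
clock: 11.07
tcp_pos: [0.5294, 0.0306, 0.0906]
orientation: [-1.96, 2.455, -0.006]
contact_force: [2.6, -0.5, 1.5]
grip_width: 0.0005
clock: 11.23
tcp_pos: [0.5243, 0.0321, 0.0817]
orientation: [-1.96, 2.454, -0.006]
contact_force: [1.7, -1.5, 2.8]
grip_width: -0.0004
rig mm -43.1 107.5 81.7
11.2333 [0.5243 0.0321 0.0817] tx [-0.221 -0.975  0.002] tz [ 0.003 -0.003 -1.   ] F [ 1.72 -1.5   2.75] j [ 0.09  0.45 -0.33  2.02  0.23  0.7  -2.18]
[278.1 185.8] [16.2 22.6] hub [-0.09 -0.03] r 0.63 ang 2.87 rel 3.767 mm 18.84
```

View pics/scene_13_z215.png

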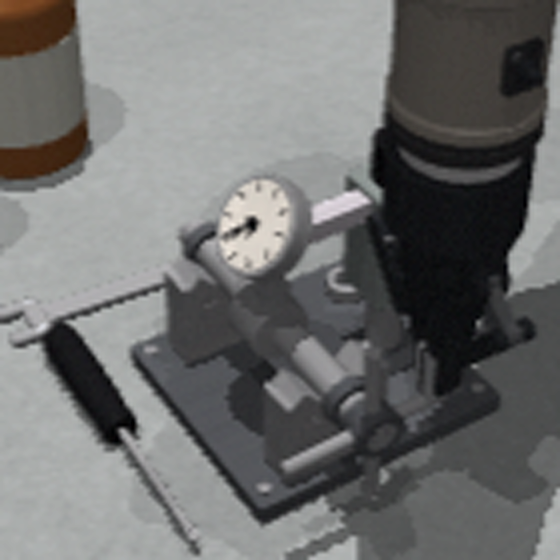

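```bash
python3 -m pendant '0 0.3 0.35 0;0 0.3 0.35 0'; python3 -m pendant '0 0.1 0.35 0;0 0 0.35 0';python3 -m pendant '0 0 0.25 0'; python3 rig.py; python3 -m pendant '0 0 -2 0;0 0 -3 0;0 0 -3.5 0;0 0 -1.5 0;0 0 0 0'; python3 rig.py; python3 look.py 14 scene,wrist; python3 zoom.py wrist_14 240 0 560 230 2 1.3;python3 zoom.py scene_14 215 130 355 270 4 1.3
```

```text
clock: 11.45
tcp_pos: [0.5175, 0.0337, 0.0736]
orientation: [-1.96, 2.455, -0.005]
contact_force: [1.7, 1.0, 2.7]
grip_width: 0.0004
clock: 11.62
tcp_pos: [0.5156, 0.0343, 0.066]
orientation: [1.961, -2.454, 0.004]
contact_force: [1.0, -0.8, 3.4]
grip_width: 0.0001
clock: 11.7
tcp_pos: [0.5152, 0.0344, 0.0629]
orientation: [1.961, -2.454, 0.004]
contact_force: [0.8, -0.0, 3.5]
grip_width: 0.0004
rig mm -52.5 107.9 62.9
clock: 12.12
tcp_pos: [0.5084, 0.0344, 0.1604]
orientation: [1.953, -2.441, -0.013]
contact_force: [0.7, 0.9, 0.4]
grip_width: -0.0002
rig mm -59.1 106.6 160.4
12.1167 [0.5084 0.0344 0.1604] tx [-0.219 -0.976  0.007] tz [-0.017 -0.003 -1.   ] F [0.72 0.94 0.37] j [ 0.12  0.33 -0.38  1.98  0.15  0.88 -2.13]
```

View pics/wrist_14_z240.png

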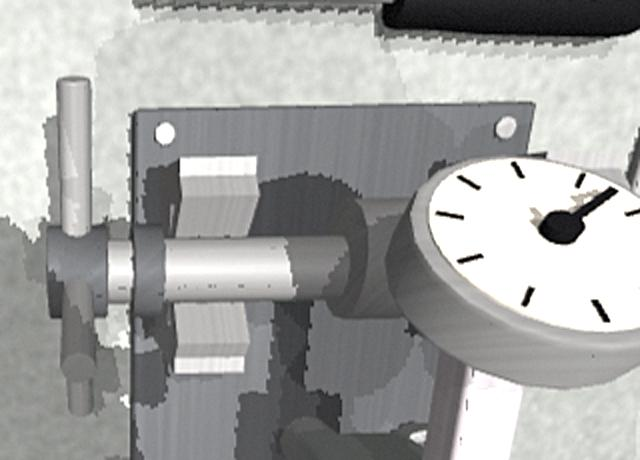

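View pics/scene_14_z215.png

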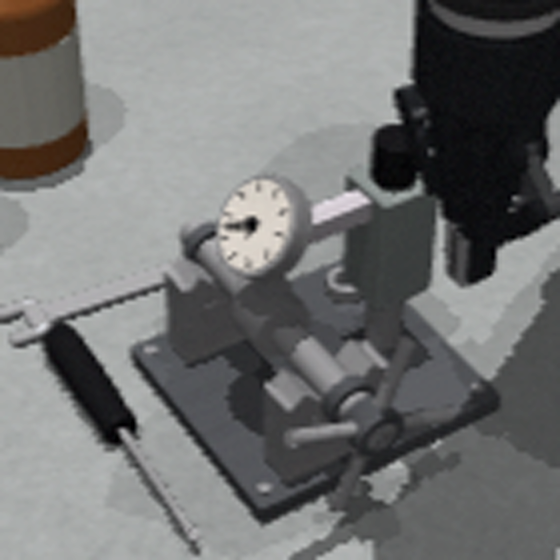

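Both views show the shaft turned about 110° negative, with the reading near 20 mm. I'll go back above the knob without touching it, to read the dial and the spokes accurately.

```bash
python3 -m pendant '0 0 -3 0;0 0 -2 0;3.5 0.9 0 0;3.5 0.9 0 0;3.4 0.8 0 0;0 0 0 0;0 0 0 0'; python3 rig.py; python3 look.py 15 wrist; python3 needle2.py wrist_15 287 75
```

```text
clock: 12.8
tcp_pos: [0.4509, -0.0639, 0.199]
orientation: [1.946, -2.422, -0.039]
contact_force: [0.4, 0.4, -0.4]
grip_width: -0.0001
rig mm -95.3 -1.5 199.0
12.8 [ 0.4509 -0.0639  0.199 ] tx [-0.215 -0.977  0.012] tz [-0.043 -0.002 -0.999] F [ 0.41  0.44 -0.41] j [ 0.3   0.2  -0.34  2.05  0.08  0.95 -1.87]
[274.7  47.6] [ 64.4 104.3] hub [-0.   -0.23] r 0.76 ang 5.683 rel 4.113 mm 20.56
```

View pics/wrist_15.png

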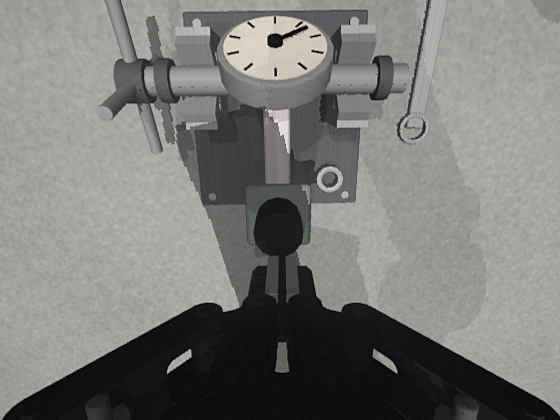

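```bash
python3 zoom.py wrist_15 80 0 220 160 5 1.5;python3 zoom.py wrist_14 240 20 330 220 4 2.2; python3 zoom.py wrist_8 60 0 250 150 4 1.5
```

```text
(no output)
```

View pics/wrist_15_z80.png

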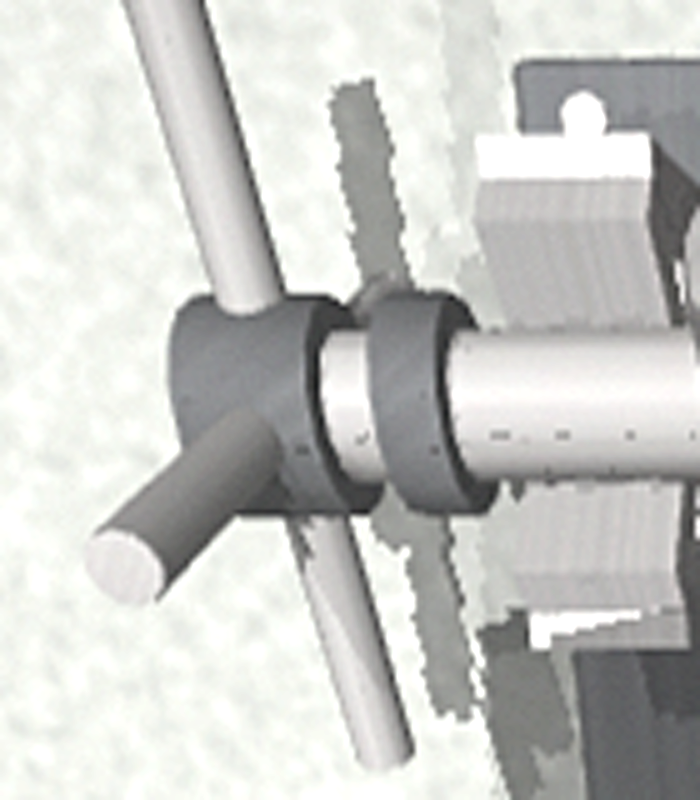

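View pics/wrist_14_z240.png

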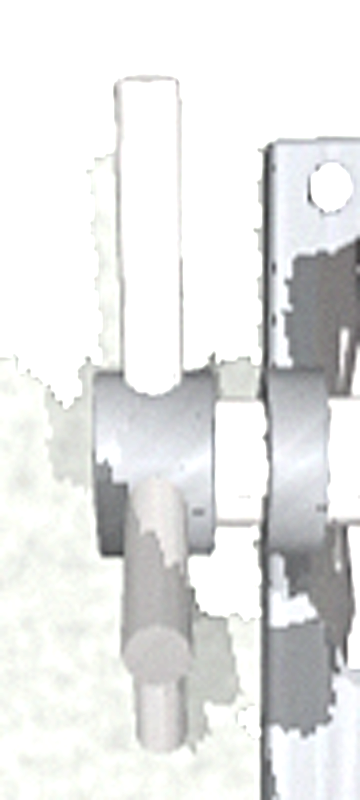

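View pics/wrist_8_z60.png

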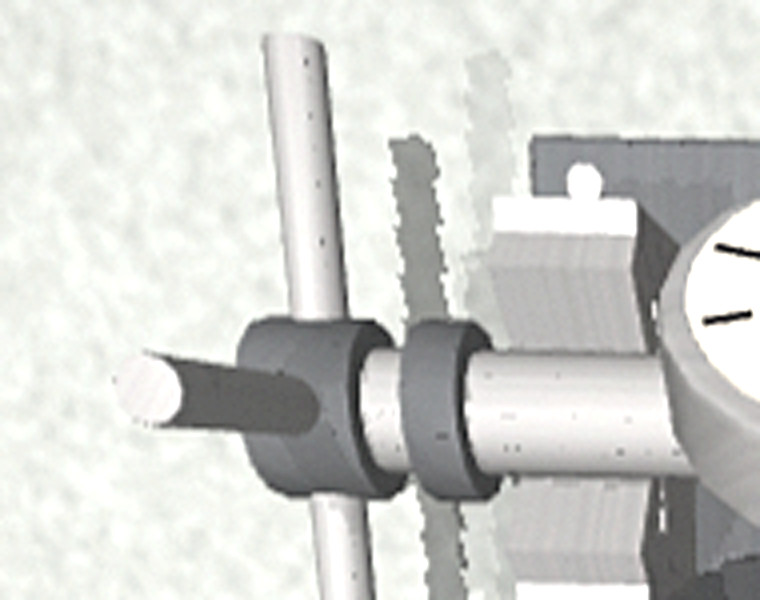

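```bash
cat > spoke.py <<'E'
import pickle
from h import *
from scipy.optimize import least_squares
th=np.radians(-11.8);ex=np.array([np.cos(th),np.sin(th),0]);ey=np.array([-ex[1],ex[0],0]);ez=np.array([0,0,1.]);O=np.array([.5445,-.082,.075])
def psi(n,u,v,g):
    C=pickle.load(open(f"pics/{n}.pkl","rb"))
    f=lambda q: proj(C,O+q[1]*ey+.06*(np.sin(q[0])*ex+np.cos(q[0])*ez))-[u,v]
    s=least_squares(f,[g,.105],x_scale=[1,.05]); return s.x,np.degrees(s.x[0]),s.fun
if __name__=="__main__":
    print(psi("wrist_8",97.4,97.4,0));print(psi("wrist_9",278,137,0))
    print(psi("wrist_14",279.2,183.7,-.4));print(psi("wrist_15",104.9,113.3,-.4))
E
python3 spoke.py
```

```text
(array([-0.01351393,  0.1061683 ]), np.float64(-0.7742909542555533), array([0.00000000e+00, 4.26325641e-14]))
(array([0.04574733, 0.1060354 ]), np.float64(2.621129065076943), array([0., 0.]))
(array([-0.36757555,  0.10739641]), np.float64(-21.060527583244408), array([-3.41060513e-13, -2.07478479e-12]))
(array([-0.37034572,  0.10746707]), np.float64(-21.21924654312273), array([ 2.84217094e-13, -1.27897692e-13]))
```

```bash
python3 -m pendant '0 0 -3 0;-3.6 0 0 0;-3.6 0 0 0;-3.6 -2.5 0 0;0 -3.5 0 0;0 -3.5 0 0;0 -1 0 0;0 0 0 0'; python3 rig.py
```

```text
clock: 13.52
tcp_pos: [0.5771, 0.0293, 0.2133]
orientation: [1.948, -2.406, -0.058]
contact_force: [-1.2, 0.3, 0.0]
grip_width: 0.0001
rig mm 9.2 115.6 213.3
```

```bash
python3 -m pendant '0.9 0 3 0;0 0 3 0;0 0 1.5 0;0 0 0 0'; python3 rig.py; python3 look.py 16 scene
```

```text
clock: 13.85
tcp_pos: [0.5685, 0.0248, 0.1339]
orientation: [1.953, -2.401, -0.064]
contact_force: [-0.7, 0.1, -0.1]
grip_width: -0.0001
rig mm 1.7 109.5 133.9
13.85 [0.5685 0.0248 0.1339] tx [-0.203 -0.979  0.01 ] tz [-0.062  0.003 -0.998] F [-0.71  0.14 -0.09] j [ 0.13  0.47 -0.36  1.83  0.18  0.93 -2.09]
```

```bash
python3 -m pendant '0.3 -0.6 0 0;0 -0.1 1.1 0;0 0 0 0'; python3 rig.py;python3 -m pendant '0 0.5 0.05 0;0 0.4 0.05 0'; python3 rig.py
```

```text
clock: 14.15
tcp_pos: [0.5752, 0.0218, 0.1254]
orientation: [1.957, -2.401, -0.061]
contact_force: [-0.8, -0.1, -0.1]
grip_width: 0.0001
rig mm 8.9 107.9 125.4
clock: 14.32
tcp_pos: [0.5675, 0.0237, 0.126]
orientation: [1.957, -2.404, -0.059]
contact_force: [0.0, 0.3, -0.9]
grip_width: -0.0002
rig mm 0.9 108.2 126.0
```

```bash
python3 -m pendant '0 0.4 0.35 0;0 0.4 0.35 0';python3 rig.py;python3 -m pendant '0 0.35 0.3 0;0 0.35 0.3 0'; python3 rig.py
```

```text
clock: 14.48
tcp_pos: [0.5599, 0.0256, 0.121]
orientation: [1.959, -2.407, -0.055]
contact_force: [1.3, -1.1, 2.4]
grip_width: 0.0
rig mm -6.9 108.5 121.0
clock: 14.65
tcp_pos: [0.5533, 0.0272, 0.1162]
orientation: [1.961, -2.409, -0.051]
contact_force: [1.4, -1.1, 3.2]
grip_width: 0.0002
rig mm -13.7 108.7 116.2
```

```bash
python3 -m pendant '0 0.35 0.3 0;0 0.35 0.35 0';python3 rig.py;python3 look.py 17 scene; python3 needle2.py scene_17 278 187 -0.897; python3 -m pendant '0 0.3 0.4 0;0 0.25 0.35 0'; python3 rig.py;python3 look.py 18 scene; python3 needle2.py scene_18 278 187 -0.897
```

```text
clock: 14.82
tcp_pos: [0.546, 0.0289, 0.1103]
orientation: [1.962, -2.41, -0.05]
contact_force: [1.0, -1.0, 4.0]
grip_width: -0.0001
rig mm -21.2 108.8 110.3
14.8167 [0.546  0.0289 0.1103] tx [-0.203 -0.979  0.006] tz [-0.046  0.004 -0.999] F [ 0.98 -0.98  4.04] j [ 0.13  0.47 -0.36  1.92  0.2   0.84 -2.12]
[278.1 185.8] [16.2 22.7] hub [-0.11 -0.02] r 0.68 ang 3.361 rel 4.258 mm 21.29
clock: 15.03
tcp_pos: [0.5388, 0.0304, 0.1019]
orientation: [1.962, -2.409, -0.051]
contact_force: [0.6, 0.1, 2.5]
grip_width: -0.0
rig mm -28.6 108.8 101.9
15.0333 [0.5388 0.0304 0.1019] tx [-0.203 -0.979  0.006] tz [-0.047  0.004 -0.999] F [0.63 0.11 2.47] j [ 0.12  0.47 -0.36  1.94  0.2   0.82 -2.13]
[278.2 185.8] [16.3 22.4] hub [-0.13 -0.02] r 0.72 ang 3.373 rel 4.27 mm 21.35
```

```bash
python3 -m pendant '0 0.35 0.4 0;0 0.3 0.4 0'; python3 rig.py;python3 look.py 19 scene; python3 needle2.py scene_19 278 187 -0.897; python3 -m pendant '0 -0.3 -2 0;0 0 -3 0;0 0 -3.5 0;0 0 -3 0;0 0 0 0';python3 rig.py
```

```text
clock: 15.25
tcp_pos: [0.5318, 0.0319, 0.0932]
orientation: [1.962, -2.409, -0.051]
contact_force: [2.1, -0.9, 1.4]
grip_width: -0.0003
rig mm -35.7 108.9 93.2
15.25 [0.5318 0.0319 0.0932] tx [-0.202 -0.979  0.006] tz [-0.047  0.004 -0.999] F [ 2.1  -0.89  1.4 ] j [ 0.12  0.47 -0.36  1.96  0.21  0.8  -2.14]
[278.2 185.8] [16.3 22.4] hub [-0.11 -0.02] r 0.72 ang 3.326 rel 4.223 mm 21.11
clock: 15.72
tcp_pos: [0.533, 0.0309, 0.2055]
orientation: [1.954, -2.395, -0.069]
contact_force: [0.8, 1.0, -0.3]
grip_width: 0.0003
rig mm -34.3 108.2 205.5
```

```bash
python3 -m pendant '2 2.9 -1 0;2.5 2.6 0 0;3.3 0 0 0;3 0 0 0;0 0 0 0;0 0 0 0';python3 rig.py; python3 look.py 20 wrist; python3 needle2.py wrist_20 277 60
```

```text
clock: 16.22
tcp_pos: [0.4517, -0.0647, 0.2168]
orientation: [1.956, -2.388, -0.079]
contact_force: [-0.2, 0.9, -0.5]
grip_width: 0.0001
rig mm -94.4 -2.0 216.8
16.2167 [ 0.4517 -0.0647  0.2168] tx [-0.197 -0.98   0.009] tz [-0.074  0.006 -0.997] F [-0.17  0.89 -0.47] j [ 0.33  0.2  -0.36  2.    0.07  1.03 -1.84]
[277.7  49.2] [62.8 96.7] hub [ 0.01 -0.21] r 0.76 ang 5.824 rel 4.253 mm 21.27
```

View pics/wrist_20.png

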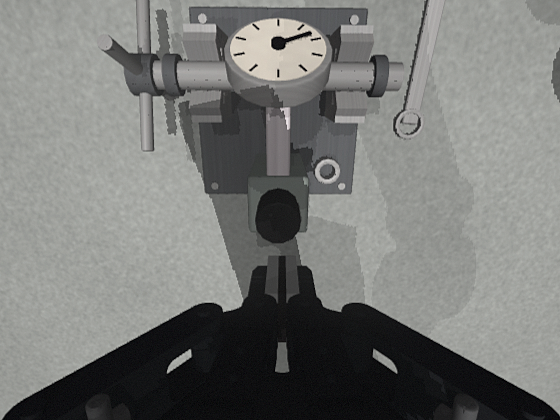

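```bash
python3 zoom.py wrist_20 80 0 220 160 5 1.5
cat > dial.py <<'E'
import sys
from h import *
from needle2 import read
def dial(n,g):
    img=cv2.imread(f"pics/{n}.png")[:,:,::-1]; E,h,rm,a,_=read(img,np.array(g))
    (x,y),(d1,d2),ang=E; th=np.radians(ang); Rm=np.array([[np.cos(th),np.sin(th)],[-np.sin(th),np.cos(th)]])
    up=Rm.T@np.diag([d1/2,d2/2])@Rm
    N=1440;T=np.arange(N)*2*np.pi/N; gr=img.astype(np.float32).max(2)
    def prof(c,rs):
        D=np.stack([np.cos(T),np.sin(T)],-1)
        P=np.array([[x,y]])[None]+((c+rs[None,:,None]*D[:,None,:])@up.T); P=P.astype(np.float32)
        return -cv2.remap(gr,P[...,0],P[...,1],cv2.INTER_LINEAR).mean(1)
    v=prof(np.zeros(2),np.linspace(.78,.88,6)); ticks=[]
    for k in range(10):
        c=int((np.pi/2+k*np.pi/5)/(2*np.pi)*N); i=np.arange(c-50,c+51); w=v[i%N]; w=np.clip(w-np.percentile(w,70),0,None); ticks.append(((i*w).sum()/w.sum()*2*np.pi/N))
    ticks=np.array(ticks); res=ticks-np.pi/2-np.arange(10)*np.pi/5
    v=prof(h,np.linspace(.35,.62,10)); k=int(np.argmax(v)); i=np.arange(k-50,k+51); w=v[i%N]; w=np.clip(w-np.percentile(w,60),0,None)
    t=(i*w).sum()/w.sum()*2*np.pi/N
    return h,t,(t-np.pi/2)%(2*np.pi),res
for n,g in [("wrist_8",(287,65)),("wrist_15",(275,60)),("wrist_20",(277,60))]+[(s,(277,60)) for s in sys.argv[1:]]:
    h,t,rel,res=dial(n,g); print(n,'mm',round(rel/.2,2),'tick res',res.round(3))
E
python3 dial.py
```

```text
wrist_8 mm 12.24 tick res [ 0.011  0.126  0.173  0.157  0.124  0.024 -0.051 -0.112 -0.135 -0.092]
wrist_15 mm 20.52 tick res [-0.016  0.09   0.133  0.112  0.053 -0.012  0.077 -0.132 -0.154 -0.115]
wrist_20 mm 21.23 tick res [-0.002  0.093  0.136  0.119  0.066  0.006  0.047 -0.098 -0.12  -0.088]
```

View pics/wrist_20_z80.png

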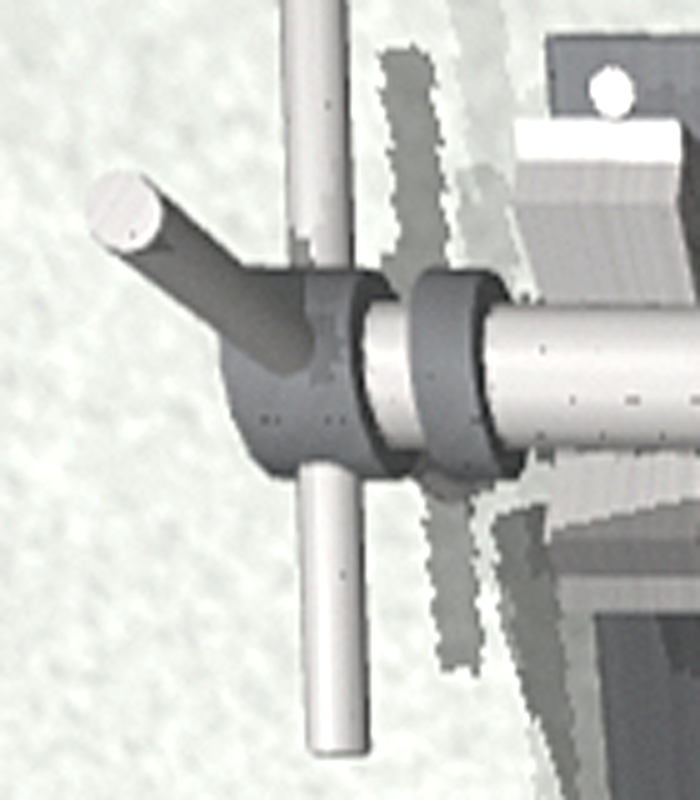

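```bash
cat > dial2.py <<'E'
import sys
from h import *
from needle2 import read
def dial(n,g):
    img=cv2.imread(f"pics/{n}.png")[:,:,::-1]; E,h,rm,a,_=read(img,np.array(g,float))
    (x,y),(d1,d2),ang=E; th=np.radians(ang); Rm=np.array([[np.cos(th),np.sin(th)],[-np.sin(th),np.cos(th)]])
    up=Rm.T@np.diag([d1/2,d2/2])@Rm; B=np.linalg.inv(up)
    k=10; m=8; x0,y0=int(x-d2/2-m),max(0,int(y-d2/2-m)); x1,y1=int(x+d2/2+m),int(y+d2/2+m)
    gr=cv2.resize(img[y0:y1,x0:x1].max(2),None,fx=k,fy=k,interpolation=cv2.INTER_CUBIC)
    yy,xx=np.mgrid[0:gr.shape[0],0:gr.shape[1]]; X=(xx+.5)/k-.5+x0; Y=(yy+.5)/k-.5+y0
    P=np.stack([X-x,Y-y],-1)@B.T; ins=np.hypot(P[...,0],P[...,1])<.95
    M=(ins&(gr<.6*np.median(gr[ins]))).astype(np.uint8)
    nn,l,s,c=cv2.connectedComponentsWithStats(M); big=max(range(1,nn),key=lambda i:s[i,4])
    src=[];dst=[];q0=np.array([0,-.13])
    for i in range(1,nn):
        if i==big or s[i,4]<.5*k*k*3: continue
        sel=l==i; u=np.array([X[sel].mean(),Y[sel].mean()]); v=B@(u-[x,y])-q0
        if np.hypot(*v)<.6: continue
        t=(np.arctan2(v[1],v[0])-np.pi/2)/(np.pi/5); 
        src.append(u);dst.append([np.cos(np.pi/2+round(t)*np.pi/5),np.sin(np.pi/2+round(t)*np.pi/5)])
    src=np.array(src);dst=np.array(dst); H,_=cv2.findHomography(src,dst)
    f=lambda p:cv2.perspectiveTransform(np.array(p,float).reshape(-1,1,2),H)[:,0]
    err=np.abs(f(src)-dst).max()
    D=cv2.distanceTransform((l==big).astype(np.uint8),cv2.DIST_L2,5)
    kk=int(D.max()*1.3)|1; Hb=cv2.morphologyEx((l==big).astype(np.uint8),cv2.MORPH_OPEN,cv2.getStructuringElement(cv2.MORPH_ELLIPSE,(kk,kk)))>0
    Q=f(np.stack([X[l==big],Y[l==big]],-1)); hb=f(np.stack([X[Hb],Y[Hb]],-1)).mean(0)
    rad=np.hypot(*(Q-hb).T); F=Q[(rad>.32)]; 
    # line through needle pixels
    v=F.mean(0)-hb; a=np.arctan2(v[1],v[0])
    vx,vy,_,_=cv2.fitLine(F.astype(np.float32),cv2.DIST_L2,0,.01,.01).ravel(); s_=np.sign(vx*v[0]+vy*v[1]); a2=np.arctan2(vy*s_,vx*s_)
    return len(src),err,hb,[((b-np.pi/2+.1)%(2*np.pi)-.1)/.2 for b in(a,a2)]
if __name__=="__main__":
  for n in sys.argv[1:]:
    r_=dial(n,(280,62)); print(n,'ticks',r_[0],'err',r_[1].round(3),'hub',r_[2].round(3),'mm(hub,line)',np.round(r_[3],2))
E
python3 dial2.py wrist_4 wrist_6 wrist_7 wrist_8 wrist_15 wrist_20
python3 - <<'E'
from spoke import *
print(psi("wrist_20",80+126/5-.4,213/5-.4,.3))
E
```

```text
wrist_4 ticks 9 err 0.003 hub [-0.    -0.133] mm(hub,line) [-0.01  0.01]
wrist_6 ticks 9 err 0.003 hub [-0.003 -0.138] mm(hub,line) [3.23 2.58]
wrist_7 ticks 9 err 0.003 hub [-0.006 -0.142] mm(hub,line) [8.43 8.83]
wrist_8 ticks 9 err 0.003 hub [ 0.002 -0.14 ] mm(hub,line) [12.25 12.27]
wrist_15 ticks 10 err 0.002 hub [-0.001 -0.144] mm(hub,line) [20.51 20.33]
wrist_20 ticks 10 err 0.003 hub [ 0.005 -0.134] mm(hub,line) [21.15 21.21]
(array([0.26881256, 0.10748729]), np.float64(15.40182518422818), array([4.26325641e-14, 1.27897692e-13]))
```

The fit of three reading/angle pairs (0°: 12.25, -111°: 20.5, -165°: 21.2 mm) puts the high spot under the plunger at -146.5°. The shaft is now about 18° past that, so I'll turn it back gently.

```bash
python3 -m pendant '-3.6 0 0 0;-3.6 0 0 0;-3.6 -1.5 0 0;0 -3 0 0;0 -3 0 0;0 0 0 0;0 0 0 0'; python3 rig.py
```

```text
clock: 16.85
tcp_pos: [0.5475, 0.0387, 0.2053]
orientation: [1.962, -2.378, -0.09]
contact_force: [-1.1, 0.2, -0.2]
grip_width: 0.0
rig mm -21.7 118.7 205.3
```

```bash
python3 -m pendant '1.0 -1.6 0 0;0 0 3 0;0 0 2 0;0 0 0 0'; python3 rig.py
```

```text
clock: 17.18
tcp_pos: [0.5562, 0.0305, 0.1525]
orientation: [1.968, -2.374, -0.092]
contact_force: [-0.2, -0.7, -0.7]
grip_width: -0.0001
rig mm -11.5 112.5 152.5
```

```bash
python3 -m pendant '0.5 -0.3 1.6 0;0 0 1.1 0;0 0 0 0'; python3 rig.py; python3 look.py 21 scene;python3 zoom.py scene_21 215 130 355 270 4 1.3
```

```text
clock: 17.43
tcp_pos: [0.5539, 0.0273, 0.1253]
orientation: [1.97, -2.371, -0.095]
contact_force: [-0.4, 0.3, -0.0]
grip_width: -0.0003
rig mm -13.1 108.9 125.3
17.4333 [0.5539 0.0273 0.1253] tx [-0.183 -0.983  0.005] tz [-0.084  0.011 -0.996] F [-0.44  0.34 -0.04] j [ 0.15  0.48 -0.38  1.86  0.18  0.93 -2.07]
```

View pics/scene_21_z215.png

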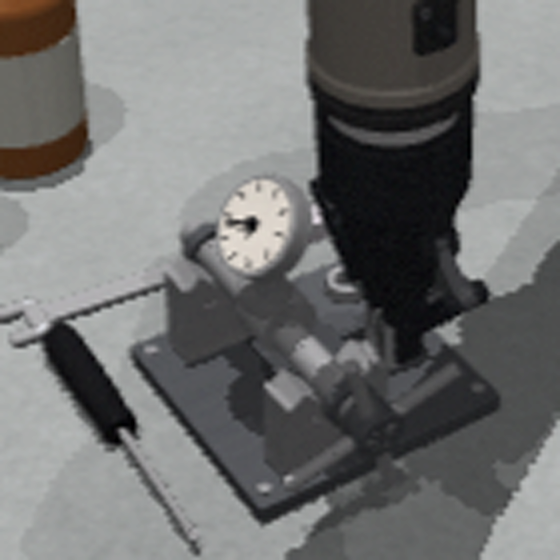

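```bash
python3 -m pendant '0 -0.5 0 0;0 -0.4 0 0'; python3 -m pendant '0 -0.3 0 0';python3 -m pendant '0 -0.3 0 0'; python3 rig.py
```

```text
clock: 17.65
tcp_pos: [0.5636, 0.0264, 0.1273]
orientation: [1.973, -2.371, -0.093]
contact_force: [-0.1, 0.1, 0.2]
grip_width: -0.0
clock: 17.73
tcp_pos: [0.5677, 0.0261, 0.1281]
orientation: [1.974, -2.372, -0.092]
contact_force: [-0.7, -0.0, 0.6]
grip_width: -0.0002
clock: 17.82
tcp_pos: [0.571, 0.0257, 0.1284]
orientation: [1.974, -2.372, -0.092]
contact_force: [-1.8, -0.4, -0.2]
grip_width: 0.0001
rig mm 3.9 110.9 128.4
```

```bash
python3 -m pendant '0 -0.3 0.2 0'; python3 -m pendant '0.05 -0.3 0.25 0'; python3 -m pendant '0.05 -0.25 0.25 0'; python3 rig.py
```

```text
clock: 17.9
tcp_pos: [0.5744, 0.0253, 0.1269]
orientation: [1.974, -2.373, -0.091]
contact_force: [-0.8, -0.1, 1.9]
grip_width: -0.0
clock: 17.98
tcp_pos: [0.5778, 0.0244, 0.1247]
orientation: [1.975, -2.373, -0.09]
contact_force: [-0.5, 0.9, 0.8]
grip_width: -0.0003
clock: 18.07
tcp_pos: [0.5807, 0.0236, 0.1222]
orientation: [1.975, -2.374, -0.09]
contact_force: [-0.2, -0.8, 1.9]
grip_width: -0.0002
rig mm 13.9 110.7 122.2
```

```bash
python3 -m pendant '0 0.8 -0.5 0;0 0.5 -3 0;0 0 -3.5 0;0 0 -2.5 0;0 3.5 0 0;2 3.3 0 0;3.5 0 0 0'; python3 -m pendant '3.5 1 0 0;2 1 0 0;0 0 0 0;0 0 0 0'; python3 rig.py; python3 look.py 22 wrist,scene; python3 dial2.py wrist_22;  python3 zoom.py wrist_22 70 0 210 160 5 1.5
```

```text
clock: 18.65
tcp_pos: [0.4965, -0.0096, 0.2273]
orientation: [1.989, -2.367, -0.095]
contact_force: [-0.9, -0.8, -0.5]
grip_width: -0.0
clock: 18.98
tcp_pos: [0.4619, -0.0678, 0.2308]
orientation: [1.982, -2.373, -0.086]
contact_force: [0.8, 0.9, 0.1]
grip_width: -0.0004
rig mm -83.7 -3.0 230.8
18.9833 [ 0.4619 -0.0678  0.2308] tx [-0.178 -0.984  0.001] tz [-0.073  0.012 -0.997] F [0.84 0.9  0.15] j [ 0.35  0.2  -0.37  1.97  0.07  1.06 -1.81]
wrist_22 ticks 10 err 0.007 hub [ 0.002 -0.117] mm(hub,line) [21.34 21.41]
```

View pics/wrist_22.png

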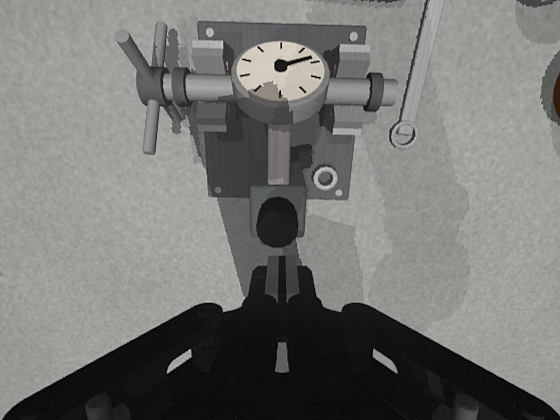

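View pics/wrist_22_z70.png

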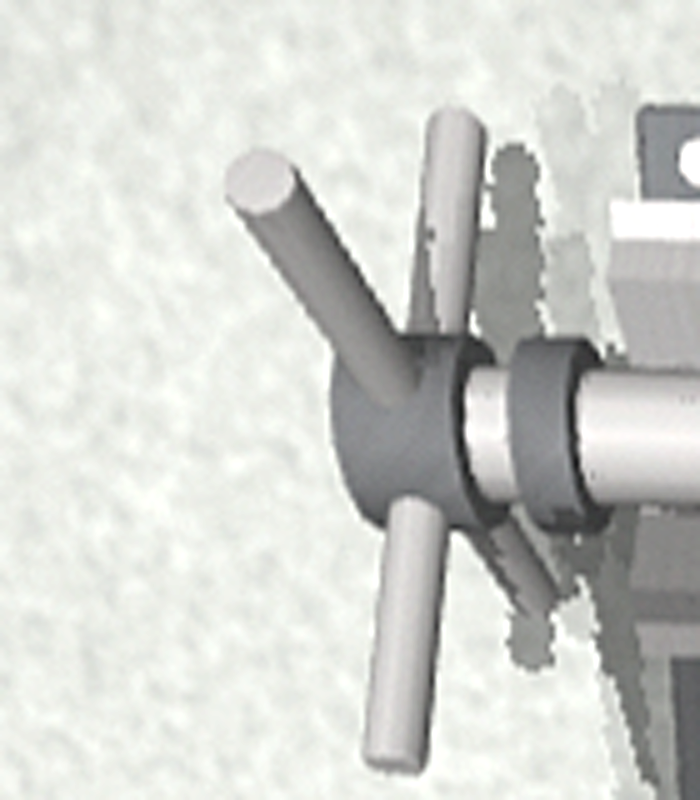

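Run:
```python
from spoke import *
a=psi("wrist_22",70+262/5-.4,183/5-.4,.5); print(a)
a_=[0,-111.2,-164.6,-180+a[1]]; p=[12.25,20.5,21.17,21.34]
f=lambda q:[q[1]+5*np.cos(np.radians(q[0]+x))-y for x,y in zip(a_,p)]
s=least_squares(f,[146,16]);print(s.x,s.fun,a_)
J=s.jac;print('sd deg for .1mm',.1*np.sqrt(np.linalg.inv(J.T@J)[0,0]))
```

```text
(array([0.53239287, 0.10744005]), np.float64(30.50386461796741), array([-1.13686838e-13, -5.25801624e-13]))
[146.13719933  16.39472806] [-0.00714307 -0.00637076 -0.03262461  0.04613844] [0, -111.2, -164.6, np.float64(-149.4961353820326)]
sd deg for .1mm 1.4796089849760001
```

The reading is 21.34 mm with the shaft at -149.5°, and the refitted peak is at -146.1°. I'll give it one small nudge of about 3° to centre it.

```bash
python3 -m pendant '-3.6 0 0 0;-3.6 -2 0 0;-3.6 -3 0 0;0 -3 0 0;0 -1 1 0;0 0 0 0;0 0 0 0'; python3 rig.py
```

```text
clock: 19.67
tcp_pos: [0.5722, 0.0358, 0.213]
orientation: [2.0, -2.365, -0.092]
contact_force: [-0.5, 0.8, 0.4]
grip_width: -0.0001
rig mm 3.0 120.9 213.0
```

```bash
python3 -m pendant '0.6 -0.7 0 0;0 0 3.5 0;0 0 2.5 0;0 0 0 0'; python3 rig.py
```

```text
clock: 20.0
tcp_pos: [0.575, 0.0301, 0.1539]
orientation: [2.005, -2.366, -0.087]
contact_force: [-0.8, -0.4, -0.4]
grip_width: 0.0
rig mm 7.0 116.0 153.9
```

```bash
python3 -m pendant '0.5 0.1 1.8 0;0 0 1.1 0;0 0 0 0'; python3 rig.py
```

```text
clock: 20.25
tcp_pos: [0.5716, 0.0244, 0.1269]
orientation: [2.004, -2.368, -0.085]
contact_force: [0.1, -0.8, 1.2]
grip_width: 0.0
rig mm 4.7 109.7 126.9
```

```bash
python3 -m pendant '0.03 -0.4 0.25 0;0.03 -0.35 0.25 0'; python3 rig.py;python3 -m pendant '0.03 -0.25 0.1 0'; python3 rig.py
```

```text
clock: 20.42
tcp_pos: [0.5796, 0.0225, 0.1237]
orientation: [2.004, -2.37, -0.083]
contact_force: [0.0, 0.8, 1.3]
grip_width: 0.0001
rig mm 13.0 109.4 123.7
clock: 20.5
tcp_pos: [0.5828, 0.0218, 0.1234]
orientation: [2.005, -2.371, -0.082]
contact_force: [-2.4, 0.9, -0.6]
grip_width: 0.0001
rig mm 16.3 109.4 123.4
```

```bash
python3 -m pendant '0.0 -0.22 0.05 0;0 0 0 0'; python3 rig.py; python3 -m pendant '0 0.8 -0.5 0;0 0.5 -3 0;0 0 -3.5 0;0 0 -2.5 0;0 3.5 0 0;2 3.3 0 0;3.5 0 0 0'; python3 -m pendant '3.5 1 0 0;2 1 0 0;0 0 0 0;0 0 0 0'; python3 rig.py; python3 look.py 23 wrist,scene,top; python3 dial2.py wrist_23;  python3 zoom.py wrist_23 70 0 210 160 5 1.5; python3 zoom.py scene_23 215 130 355 270 4 1.3
```

```text
clock: 20.67
tcp_pos: [0.5858, 0.0215, 0.1236]
orientation: [2.005, -2.371, -0.082]
contact_force: [-0.8, 0.4, 0.2]
grip_width: -0.0001
rig mm 19.3 109.7 123.6
clock: 21.25
tcp_pos: [0.5018, -0.0119, 0.2315]
orientation: [2.025, -2.366, -0.081]
contact_force: [0.2, -0.8, -0.1]
grip_width: -0.0001
clock: 21.58
tcp_pos: [0.4693, -0.0702, 0.2359]
orientation: [2.02, -2.373, -0.067]
contact_force: [-0.3, 1.1, 0.7]
grip_width: -0.0
rig mm -76.0 -3.8 235.9
21.5833 [ 0.4693 -0.0702  0.2359] tx [-0.16  -0.987 -0.009] tz [-0.047  0.017 -0.999] F [-0.26  1.13  0.65] j [ 0.38  0.19 -0.39  1.96  0.06  1.05 -1.78]
wrist_23 ticks 11 err 0.15 hub [-0.02  -0.111] mm(hub,line) [21.38 21.42]
```

View pics/wrist_23_z70.png

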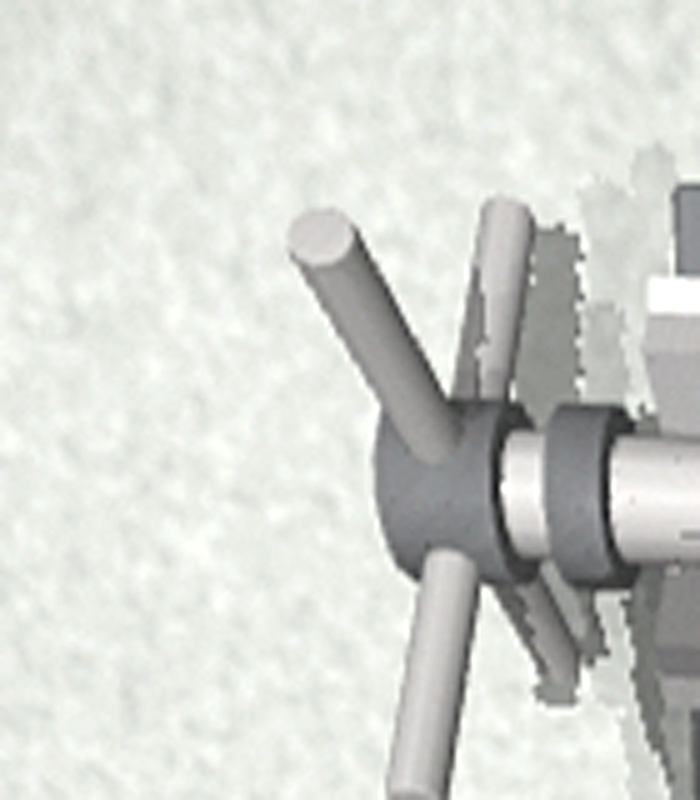

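View pics/scene_23_z215.png

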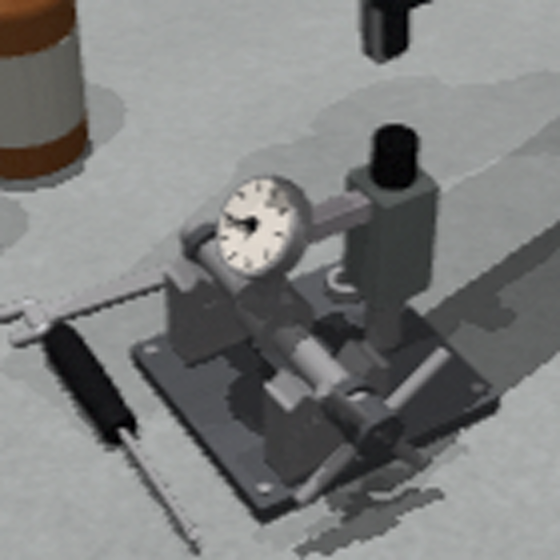

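View pics/wrist_23.png

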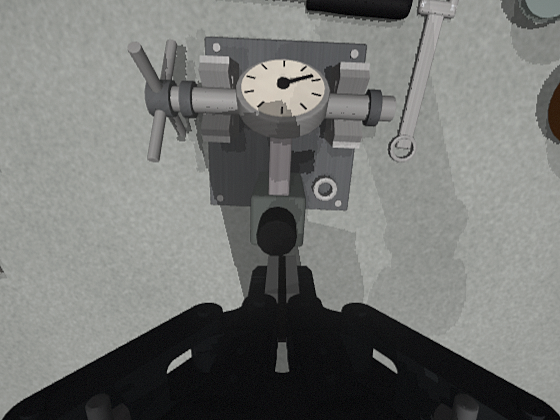

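Run:
```python
from spoke import *
a=psi("wrist_23",70+322/5-.4,237/5-.4,.5); print(a, -180+a[1])
from bench import r
print(r.get_obs()["clock"], r.hand_in() if abs(-180+a[1]+146.3)<4 else 'no')
```

```text
(array([0.59699779, 0.10764067]), np.float64(34.20545372677576), array([2.84217094e-14, 1.42108547e-13])) -145.79454627322423
the job is handed in; nothing more can be done
21.7333 None
```

The eccentric's high spot is under the plunger as nearly as I could measure, and I handed the job in at 21.7 s. I pushed the carriage down first, until the plunger was pressed in 12.2 mm (half travel is 12.5 mm). Then I turned the shaft by its star handle.

**How I found the high spot:** I turned the shaft negative (top towards -x) to about -165°, past the peak. Readings of 12.25, 20.5, 21.2 and 21.3 mm at four measured angles put the peak at about -146°. I then turned it back.

**Last checks:**
- **Angle:** the spokes put the shaft at -145.8°, against the estimated peak of -146.1° (uncertain by about 2°).
- **Reading:** about 21.4 mm, the highest I saw. The last tick calibration was poor because it picked up 11 marks instead of 10, so that figure is only approximate. It does agree with the 21.34 mm measured cleanly just before.
- **Plunger:** the fitted maximum is about 21.4 mm, so it never came near bottoming out at 25 mm.
- **Forces on the spokes:** mostly 2–3.5 N. One reading reached about 4.3 N in total, nearly all of it downwards into the V-blocks.
- **Scene:** in the last pictures the shaft looks seated in both V-blocks and the spanner, driver and collar look undisturbed. I only judged this by eye and did not check the other bystanders closely. The gripper is clear of everything.

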